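# Clamp a pine block in the cam-lock drilling jig

### The arm

A 6-joint arm with a two-finger parallel gripper is mounted at the origin on a cart in front of the work surface, level with it; the furniture and walls round the work are solid. World frame = base frame: x ahead of the robot, y to its left, z up, the work surface at z = 0. Lengths are in m, angles in rad, forces in N, time in s.
With the tool pointing down it reaches from about 0.325 to 0.85 m from the base axis. Payload 15.5 kg.
Tool frame: the origin (TCP) lies on the centre line of the jaws, within the pads' length; the fingertips stand 14 mm ahead of it and the grasp point (between the pads) lies 5 mm behind it; y points along the fingers, x is the direction in which the jaws open and shut, and the axes are right-handed (so a half turn about y gives the same grasp; the last joint's range is limited). The gripper opens to 91 mm and grips with 3 to 60 N. Pads are 32 mm wide; open, the fingers measure 118 mm over their backs; the gripper's body (76 mm by 178 mm) begins 60 mm behind the grasp point.
Start: joints at [-1.31, 0.494, 1.345, -0, 1.302, -0.096], TCP at [0.218, -0.586, 0.207] pointing down, gripper open.
Joint ranges: [-2.91, 2.91], [-0.82, 2.16], [0.22, 2.67], [-1.22, 4.37], [0.12, 2.79], [-3.08, 3.08]. Speed limits (rad/s): [1.89, 1.89, 2.57, 3.01, 3.01, 3.01].

### API

Orientations are given as a 3x3 rotation matrix whose columns are the frame's x, y, z axes.
In Python, from cell import sensors, vision, job gives the robot as it stands.
- The arm moves only by the shell command python3 -m inch 'ROWS'. ROWS is JSON, a list that holds one entry, the list of rows, each a list of 7 numbers: the finger opening in mm, from 0 to 91.2, then the shift along the tool's x, y, z in units of 30 mm (1.0 is 30 mm), then the turn, a rotation vector about the tool's x, y, z in rad. In form: [[[gripper, tx, ty, tz, rx, ry, rz], ...]]. A call has 1 to 10 rows; each row is the pose to reach, as a shift and turn from the pose measured when the call began, along the tool's axes at that moment; what a row does not reach only later rows make up. A row lasts 1/8 s, in which the tool goes at most 62.5 mm and 10.7 degrees, less where a joint would pass 70% of its speed; a pose out of reach is approached as far as the arm can. A call with a gripper value outside its range is refused whole. The fingers move at their own pace and stop on an object; the grip force is fixed at half the most. Time passes only in rows, so rows that repeat a pose let the fingers close. It gives the time, the measured TCP pose, the force and the opening at its end, in the units of the state.
- sensors.get_state(): the state, without advancing time (a new reading comes with each control period).
- vision.get_image(name): name is "scene" or "top" or "wrist"; returns a dict with "img" (400x640x3 uint8, blue, green, red), "vfov" (degrees; the focal length in pixels is half the picture's height over the tangent of half this angle, whatever the lens; pixels are square), "cx", "cy" (the principal point, pixels), "view" (4x4, takes a point from world to camera coordinates). Camera axes: x right, y up, looking along -z (the intrinsics and any distortion apply to the point x, -y, -z); pixel columns grow to the right and rows downward; lengths in m; the calibration is good to about 2 mm. A picture is of the moment at which its call begins. There is no depth.
- job.sign_off(): hands the job in, once; it reports no verdict.
The state is a dict: "time_s": time; "qpos": joint angles; "qvel": joint speeds; "joint_torque": joint torques, N m; "eef_pos": TCP position; "tool_rot": TCP orientation; "contact_force": force on the tool from outside, world axes, zero at the start; "wrist_torque": the same for the moment, N m; "gripper_width": finger opening in m.
Only numpy, scipy, OpenCV 4.12 (cv2) and the standard library are available. Lean on these libraries where they do the work, as an engineer would, in place of code of your own. Each camera call takes 0.05 s, during which the arm holds its last target.

### The job

Put the small pine block flat on the black rubber inset of the grey metal jig, between the blue fence and the blue jaw pad, and let go of it. Then turn the black cam knob clockwise until the sprung catch drops into the notch of its cam, so that the jaw grips the block. Stop turning as soon as the catch has dropped in: do not force the cam against the end wall of the notch.

Things in the scene. Friction and masses are not known exactly. Their poses are not given: they have to be found in the camera images.
- block: loose pine packing block with a small hole in its top, 34 (its x) x 52 (its y) x 31 mm high, about 25 g; origin at the centre of its underside, z up. Grasp it across the 34 mm.
- jig: fixed grey metal plate, 120 (its x) x 215 (its y) x 12 mm, origin at the centre of its underside, z up. Pocket for the block on its +y half, with the blue fence (56 mm wide, 20 mm above the plate) at the +y end, face at y = +90 mm; nothing stands beside the pocket in x. Knob on the -y half; on its -x side a grey catch block, top 32 mm above the bench
- pocket (a point): middle of the pocket floor (black rubber inset, 40 x 60 mm) on the plate, 12 mm above the bench; axes as the jig's. The block goes here, its x and y along the jig's (a half turn makes no difference). The pocket is 60 mm long in y for the 52 mm block; the jaw later pushes the block against the fence
- knob_grip (a point): on the knob's vertical axis at mid-height of its grip bar, 50 mm above the bench. The bar is 12 mm thick, 46 mm long and 24 mm high (38 to 62 mm above the bench), on a round collar of 32 mm diameter. The point turns with the knob: its x axis lies along the bar, with a red mark at the -x end
- jaw_pad: blue sprung jaw pad, 46 x 7 x 18 mm, top 20 mm above the plate; origin at the middle of its face towards the fence, at plate height. At knob 0 its face is at jig y = +30 mm; it advances 11.5 mm per rad of the knob towards jig +y and gives on a spring of 0.8 N/mm when it meets the block
- cam_disc: steel cam disc under the knob, turning with it, about 57 mm over all; origin on the knob's axis, 14 mm above the bench. The catch's small red roller rides on its rim: first a level part, then a rise of 3 mm, then a notch 6 mm deep below the crest, ending in a steep wall
- cam_knob (a joint): knob angle in rad, growing clockwise seen from above; 0 to 0.15 at the start. The catch drops in somewhere between 0.85 and 1.4, as the catch block is set differently round the knob each time: go by feel or by the catch's reading. It takes up to 0.1 N m; let go early, it may turn back. In the notch it has 0.06 rad of play, then a hard wall: 0.3 N m on it is too much
- catch (a joint): position of the sprung catch in m, positive away from the knob: 0 on the level part of the rim, +0.003 on the crest just before the notch, -0.003 when it has dropped right into the notch. The spring presses it to the cam with 3 to 5 N
Things that resemble listed ones, but are neither listed nor needed, are in the scene too. What is shaped like the block but pink or turquoise is not meant.

How it is judged:
On the way:
1. the block lies flat in the pocket, let go, before the knob is turned (x of block in the frame of pocket between -0.008 and 0.008 m and y of block in the frame of pocket between -0.008 and 0.008 m and z of block in the frame of pocket below 0.002 m and contact force between the fingers and block below 0.1 N and value of joint cam_knob below 0.4 rad), for 0.2 s.
At the end, for the whole second after the job is handed in: Catch in the notch (below -1.8 mm, knob beyond 0.7 rad). Block flat (2 mm, 0.06 rad), square to the jig within 0.06 rad, centred across it within 8 mm, against the fence (centre 1 to 6 mm beyond the pocket's middle), at rest, gripped by the jaw pad with over 0.8 N (value of joint catch below -0.0018 m and value of joint cam_knob above 0.7 rad and x of block in the frame of pocket between -0.008 and 0.008 m and y of block in the frame of pocket between 0.001 and 0.006 m and z of block in the frame of pocket below 0.002 m and angle between the y axis of block and the y axis of jig, either way round below 0.06 rad and angle between block's own z axis and vertical below 0.06 rad and contact force between jaw_pad and block above 0.8 N and linear speed of block below 0.01 m/s); the robot touches nothing.
It fails at once if the cam is forced against the catch with more than 12 N (turned on after the catch has dropped in) (contact force between cam_disc and anything else above 12 N).
It also fails if it takes over 61 s, if anything falls off the work surface, if the arm or the gripper's body presses on something with over 40 N, if the wrist force passes 120 N, or if a joint passes its speed limit or range.

## Working session

There is one attempt and no reset: what is moved stays moved. The work goes in short steps, Python scripts to look and compute and a shell command to move; the robot and the scene stay as the last step left them, time stands still between calls to the robot, and variables do not carry over. Pictures are saved under pics/ and viewed, and the job is handed in when it is done.

```bash
ls; mkdir -p pics; python3 - <<'E'
from cell import sensors, vision
import cv2
s=sensors.get_state()
for k,v in s.items(): print(k,v)
for n in ["scene","top","wrist"]:
    d=vision.get_image(n); cv2.imwrite(f"pics/{n}0.png",d["img"]); print(n,{k:v for k,v in d.items() if k!="img"})
E
```

```text
pics
time_s 0.0
qpos [-1.31049547e+00  4.94192574e-01  1.34615173e+00  6.76922501e-06
  1.30250926e+00 -9.55019120e-02]
qvel [-0.00178247 -0.00031989  0.00073432  0.0003609   0.00151238  0.00158878]
joint_torque [-3.67768225e-04 -8.78819489e+01 -3.81857729e+01  7.06450059e-02
  5.32227522e-02 -8.74209104e-05]
eef_pos [ 0.21761364 -0.58545944  0.20592546]
tool_rot [[ 3.48341077e-01 -3.18214174e-04  9.37367800e-01]
 [-9.37367015e-01  1.22011060e-03  3.48341199e-01]
 [-1.25453950e-03 -9.99999205e-01  1.26731171e-04]]
contact_force [ 0.14664566 -0.82104734 -0.11632103]
wrist_torque [0.03547392 0.04669252 0.03765951]
gripper_width 0.09096584885788837
scene {'vfov': 50.531703409054096, 'cx': 318.4046822876184, 'cy': 197.37485114966034, 'view': array([[ 0.69948895, -0.71464234, -0.00123709, -0.44105407],
       [ 0.36431189,  0.35509666,  0.86091998, -0.23003787],
       [-0.61481058, -0.6026547 ,  0.50873889, -0.6491637 ],
       [ 0.        ,  0.        ,  0.        ,  1.        ]])}
top {'vfov': 49.4122842326022, 'cx': 318.41019212058234, 'cy': 200.0059444608935, 'view': array([[-0.01373988, -0.99928561, -0.0352063 , -0.07340459],
       [ 0.99595041, -0.01680565,  0.0883196 , -0.54934618],
       [-0.08884817, -0.03385023,  0.99546982, -0.94603347],
       [ 0.        ,  0.        ,  0.        ,  1.        ]])}
wrist {'vfov': 64.567859710334, 'cx': 316.7758582001309, 'cy': 205.86884698450933, 'view': array([[ 3.48785312e-01, -9.37202300e-01, -8.09067606e-04,
        -6.24005576e-01],
       [ 9.07621517e-01,  3.37991579e-01, -2.48967617e-01,
         2.71225351e-02],
       [ 2.33606481e-01,  8.61019206e-02,  9.68511472e-01,
        -3.89483857e-01],
       [ 0.00000000e+00,  0.00000000e+00,  0.00000000e+00,
         1.00000000e+00]])}
```

View pics/top0.png

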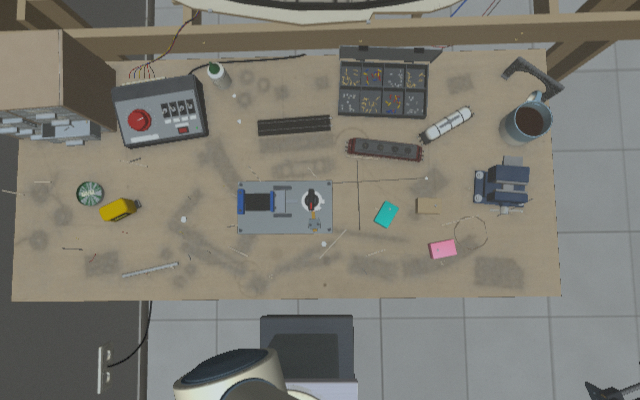

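View pics/scene0.png

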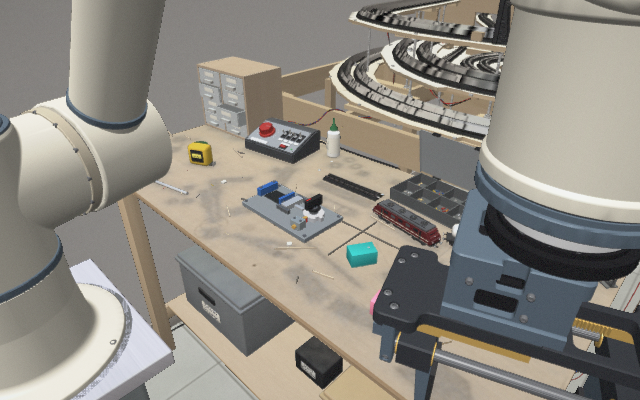

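View pics/wrist0.png

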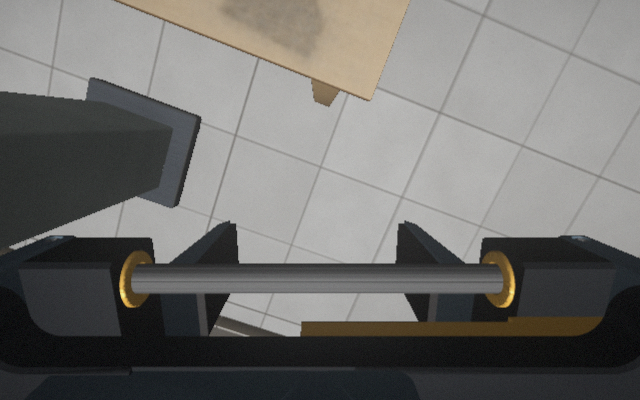

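The top view shows the pine block near (427,206), pink (443,249), turquoise (386,214). The jig spans (237–333, 181–235), fence on the left, knob at (312,201). I'll zoom in for details.

```bash
cat > h.py <<'E'
import numpy as np, cv2
from cell import sensors, vision
def K(d):
    f=200/np.tan(np.radians(d["vfov"])/2); return f
def ray(d,u,v):
    f=K(d); V=np.array(d["view"]); R=V[:3,:3]; c=-R.T@V[:3,3]
    x=np.array([(u-d["cx"])/f,-(v-d["cy"])/f,-1.]); return c,R.T@x
def plane(d,u,v,z):
    c,r=ray(d,u,v); return c+r*(z-c[2])/r[2]
def proj(d,p):
    V=np.array(d["view"]); q=V[:3,:3]@np.asarray(p)+V[:3,3]; f=K(d)
    return np.array([d["cx"]+f*q[0]/-q[2], d["cy"]-f*q[1]/-q[2]])
E
python3 - <<'E'
import cv2
im=cv2.imread("pics/top0.png")
a=cv2.resize(im[165:265,225:345],None,fx=6,fy=6,interpolation=cv2.INTER_CUBIC)[:600]
cv2.imwrite("pics/jigz.png",a)
a=cv2.resize(im[180:270,360:470],None,fx=6,fy=6,interpolation=cv2.INTER_CUBIC)
cv2.imwrite("pics/blkz.png",a)
E
```

```text
(no output)
```

View pics/jigz.png

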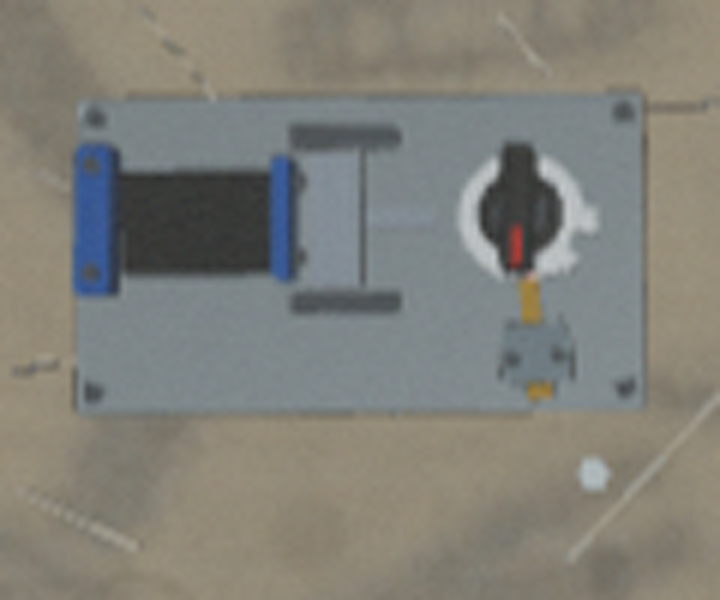

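View pics/blkz.png

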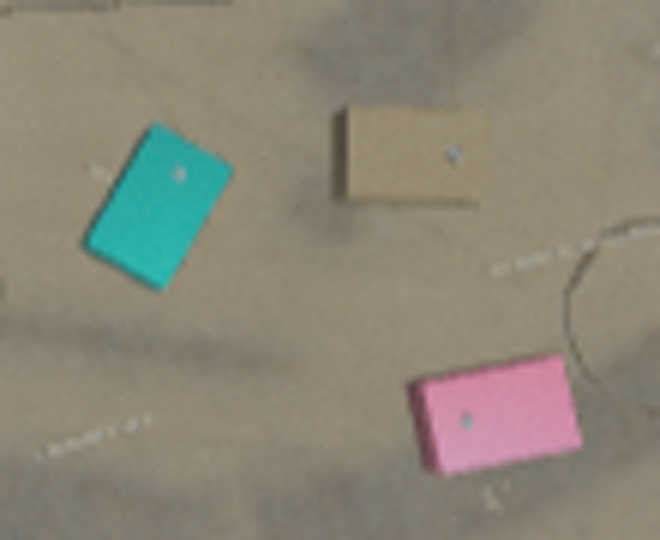

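The jig's axes lie roughly along the world's, with the fence towards +y. The block's long side is also near world y.

```bash
python3 - <<'E'
from h import *
d=vision.get_image("top")
Z=lambda pts,o,z:np.array([plane(d,o[0]+(x+.5)/6-.5,o[1]+(y+.5)/6-.5,z) for x,y in pts])
P=Z([(78,94),(643,94),(644,411),(77,411)],(225,165),.012);print("plate",P.round(4),np.linalg.norm(np.roll(P,-1,0)-P,axis=1).round(4),P.mean(0))
F=Z([(120,173),(272,170),(272,273),(120,273)],(225,165),.012);print("inset",F.round(4))
print("fence top face edge",Z([(118,147),(118,293)],(225,165),.032).round(4))
print("knob top",Z([(518,145),(515,270),(503,205),(535,205)],(225,165),.062).round(4))
print("jaw face top",Z([(273,157),(273,278)],(225,165),.032).round(4))
B=Z([(347,107),(487,108),(481,203),(345,200)],(360,180),.031);print("blk",B.round(4),np.linalg.norm(np.roll(B,-1,0)-B,axis=1).round(4),B.mean(0))
im=d["img"][180:270,360:470]
hsv=cv2.cvtColor(im,cv2.COLOR_BGR2HSV)
print(hsv[20:26,70:76:2,:].reshape(-1,3)[:4],hsv[40:44,85])
E
```

```text
plate [[ 0.5974  0.1022  0.012 ]
 [ 0.5935 -0.1122  0.012 ]
 [ 0.4744 -0.1106  0.012 ]
 [ 0.4774  0.1023  0.012 ]] [0.2145 0.1191 0.2129 0.1201] [ 0.53566122 -0.00459177  0.012     ]
inset [[0.567  0.0861 0.012 ]
 [0.5671 0.0283 0.012 ]
 [0.5281 0.0285 0.012 ]
 [0.5291 0.0861 0.012 ]]
fence top face edge [[0.5746 0.0828 0.032 ]
 [0.5203 0.0827 0.032 ]]
knob top [[ 0.5692 -0.0674  0.062 ]
 [ 0.5244 -0.0658  0.062 ]
 [ 0.5477 -0.0618  0.062 ]
 [ 0.5475 -0.0732  0.062 ]]
jaw face top [[0.5698 0.025  0.032 ]
 [0.5249 0.0252 0.032 ]]
blk [[ 0.5495 -0.2995  0.031 ]
 [ 0.5482 -0.3502  0.031 ]
 [ 0.5136 -0.3467  0.031 ]
 [ 0.5155 -0.2976  0.031 ]] [0.0507 0.0348 0.0491 0.0341] [ 0.5316913  -0.32351433  0.031     ]
[[ 22  59 150]
 [ 22  60 149]
 [ 21  58 150]
 [ 22  62 149]] [[ 20  52 148]
 [ 20  48 149]
 [ 19  50 149]
 [ 22  44 145]]
```

```bash
cat >> h.py <<'E'
from scipy.spatial.transform import Rotation as Ro
def row(pos,yaw,s=None):
    """tool y down, tool x at world angle yaw; prints shift (30mm units) and rotvec"""
    s=s or sensors.get_state(); R=np.array(s["tool_rot"]); p=np.array(s["eef_pos"])
    c,sn=np.cos(yaw),np.sin(yaw); x=np.array([c,sn,0]);y=np.array([0,0,-1.]);T=np.column_stack([x,y,np.cross(x,y)])
    t=R.T@(np.array(pos)-p)/.03; w=Ro.from_matrix(R.T@T).as_rotvec()
    print("t",t.round(3),"w",w.round(3),"n rows>=",max(np.linalg.norm(t)*30/62.5,np.degrees(np.linalg.norm(w))/10.7).round(1))
E
python3 -c "
from h import *
row([.532,-.3235,.18],-0.03)"
```

```text
t [-4.54   0.876 12.866] w [-0.000e+00 -1.185e+00 -1.000e-03] n rows>= 6.6
```

```bash
python3 -m inch '[[[70,-4.54,0.876,12.866,0,-1.185,-0.001],[70,-4.54,0.876,12.866,0,-1.185,-0.001],[70,-4.54,0.876,12.866,0,-1.185,-0.001],[70,-4.54,0.876,12.866,0,-1.185,-0.001],[70,-4.54,0.876,12.866,0,-1.185,-0.001],[70,-4.54,0.876,12.866,0,-1.185,-0.001],[70,-4.54,0.876,12.866,0,-1.185,-0.001],[70,-4.54,0.876,12.866,0,-1.185,-0.001],[70,-4.54,0.876,12.866,0,-1.185,-0.001],[70,-4.54,0.876,12.866,0,-1.185,-0.001]]]'
python3 - <<'E'
from h import *
d=vision.get_image("wrist"); cv2.imwrite("pics/w1.png",d["img"]); d2=vision.get_image("top"); cv2.imwrite("pics/t1.png",d2["img"])
s=sensors.get_state();print(s["eef_pos"],s["tool_rot"],s["qpos"])
print(proj(d,[.532,-.3235,.031]), proj(d,s["eef_pos"]))
E
```

```text
time_s: 1.45
eef_pos: [0.5312, -0.3243, 0.1801]
tool_rot: [[0.999, 0.0, 0.032], [-0.032, 0.0, 0.999], [0.0, -1.0, 0.0]]
contact_force: [0.5, 0.4, -0.2]
gripper_width: 0.07
[ 0.53135879 -0.32426081  0.1801111 ] [[ 9.99501449e-01  5.52932119e-04  3.15681459e-02]
 [-3.15681957e-02  8.16246905e-05  9.99501597e-01]
 [ 5.50079796e-04 -9.99999844e-01  9.90390658e-05]] [-6.44044047e-01  5.14816710e-01  1.38527614e+00  4.19886433e-04
  1.24110668e+00 -6.12606488e-01]
[316.64011741 192.95687835] [315.61130768 246.46380205]
```

View pics/w1.png

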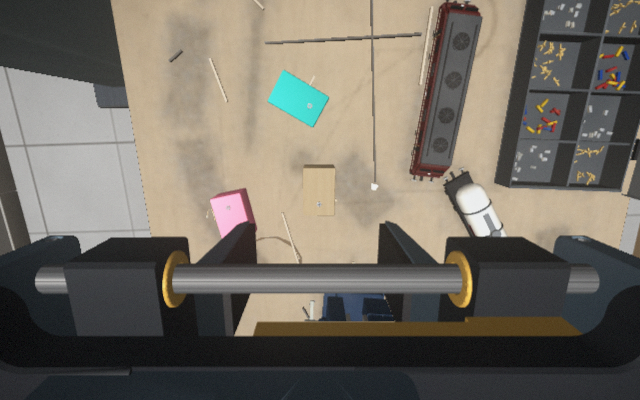

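The wrist view shows the pine block at (303–335, 165–216), ahead of the jaws.

```bash
python3 - <<'E'
import cv2
im=cv2.imread("pics/w1.png")
cv2.imwrite("pics/w1z.png",cv2.resize(im[150:230,270:370],None,fx=7,fy=7,interpolation=cv2.INTER_CUBIC))
E
```

```text
(no output)
```

View pics/w1z.png

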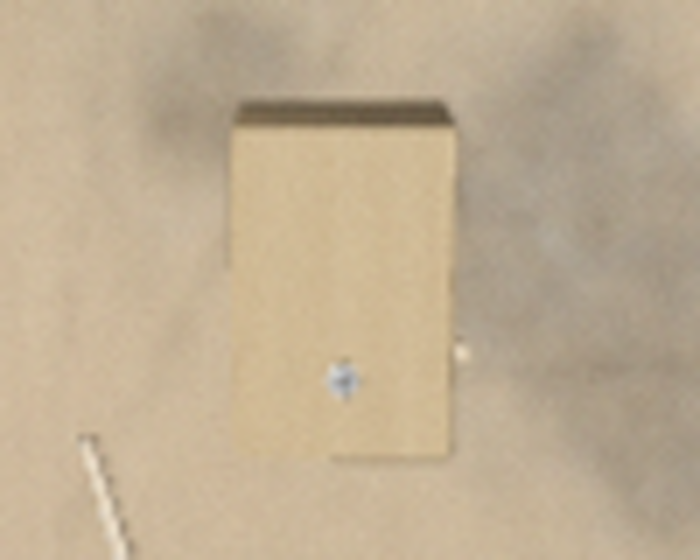

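```bash
python3 - <<'E'
from h import *
d=vision.get_image("wrist")
B=np.array([plane(d,270+(x+.5)/7-.5,150+(y+.5)/7-.5,.031) for x,y in [(232,126),(456,126),(452,457),(232,457)]])
print(B.round(4),np.linalg.norm(np.roll(B,-1,0)-B,axis=1),B.mean(0))
l=(B[0]+B[1]-B[2]-B[3]);print("yaw",-np.arctan2(l[0],l[1]))
c=B.mean(0); row([c[0],c[1],.06],-.03);row([c[0],c[1],.020],-.03)
E
```

```text
[[ 0.5186 -0.2962  0.031 ]
 [ 0.5517 -0.2972  0.031 ]
 [ 0.5502 -0.348   0.031 ]
 [ 0.5165 -0.347   0.031 ]] [0.03306053 0.05081626 0.0337271  0.05081619] [ 0.53422913 -0.32211553  0.031     ]
yaw -0.035629018597513086
t [0.088 4.003 0.071] w [-0.    -0.001  0.001] n rows>= 1.9
t [0.087 5.336 0.071] w [-0.    -0.001  0.001] n rows>= 2.6
```

```bash
python3 -m inch '[[[70,0.06,2,0.06,0,-0.002,0],[70,0.06,4,0.06,0,-0.002,0],[70,0.06,5.0,0.06,0,-0.002,0],[70,0.06,5.33,0.06,0,-0.002,0],[70,0.06,5.33,0.06,0,-0.002,0],[28,0.06,5.33,0.06,0,-0.002,0],[28,0.06,5.33,0.06,0,-0.002,0],[28,0.06,5.33,0.06,0,-0.002,0],[28,0.06,5.33,0.06,0,-0.002,0],[28,0.06,5.33,0.06,0,-0.002,0]]]'
python3 - <<'E'
from h import *
for n in ["wrist","scene"]:
    d=vision.get_image(n);cv2.imwrite(f"pics/g_{n}.png",d["img"])
s=sensors.get_state();print(s)
E
```

```text
time_s: 2.85
eef_pos: [0.5336, -0.3225, 0.0205]
tool_rot: [[1.0, 0.001, 0.029], [-0.029, -0.0, 1.0], [0.001, -1.0, -0.0]]
contact_force: [-0.8, 0.7, 5.9]
gripper_width: 0.0334
{'time_s': 2.95, 'qpos': array([-6.39632042e-01,  7.09582739e-01,  1.52096060e+00,  5.75484200e-04,
        9.10170746e-01, -6.10653536e-01]), 'qvel': array([ 0.00010954,  0.00061212, -0.00085857,  0.00038698,  0.00049868,
        0.00042016]), 'joint_torque': array([-1.56668974e-01, -9.08496237e+01, -2.52981216e+01,  1.57446612e-02,
       -2.63308994e-01,  2.54825590e-02]), 'eef_pos': array([ 0.53359919, -0.32249396,  0.02052717]), 'tool_rot': array([[ 9.99569386e-01,  9.76191502e-04,  2.93272875e-02],
       [-2.93271451e-02, -1.59889432e-04,  9.99569854e-01],
       [ 9.80460721e-04, -9.99999511e-01, -1.31191671e-04]]), 'contact_force': array([-0.94759272,  0.66913789,  6.25297975]), 'wrist_torque': array([ 0.14889948, -0.00952891,  0.01940319]), 'gripper_width': 0.032860337628659614}
```

View pics/g_wrist.png

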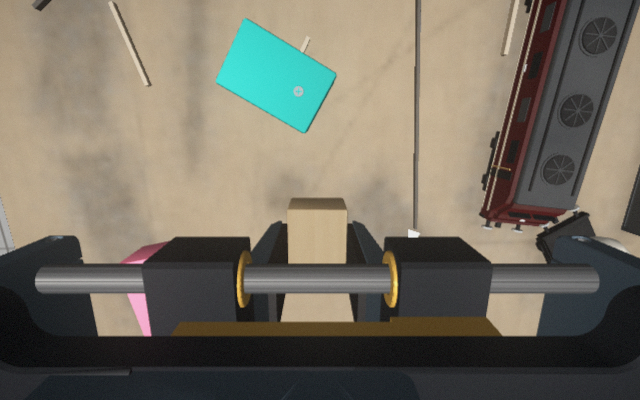

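The block is between the pads, with its front edge at row 198. Lifting and swinging to a viewpoint in front of the pocket.

```bash
python3 -m inch '[[[28,0,-1,0,0,0,0],[28,0,-3,0,0,0,0],[28,0,-4.5,0,0,0,0],[28,0,-4.5,0,0,0,0]]]'
python3 -c "
from h import *
row([.547,-.045,.155],-0.01)"
```

```text
time_s: 3.45
eef_pos: [0.535, -0.3236, 0.1591]
tool_rot: [[1.0, 0.006, 0.029], [-0.029, -0.004, 1.0], [0.006, -1.0, -0.004]]
contact_force: [1.1, -0.2, -0.7]
gripper_width: 0.033
t [0.125 0.104 9.296] w [ 0.004 -0.019  0.006] n rows>= 4.5
```

```bash
python3 -m inch '[[[28,0.125,0.1,1.5,0.004,-0.019,0.006],[28,0.125,0.1,3.5,0.004,-0.019,0.006],[28,0.125,0.1,5.5,0.004,-0.019,0.006],[28,0.125,0.1,7.5,0.004,-0.019,0.006],[28,0.125,0.1,9,0.004,-0.019,0.006],[28,0.125,0.1,9.3,0.004,-0.019,0.006],[28,0.125,0.1,9.3,0.004,-0.019,0.006],[28,0.125,0.1,9.3,0.004,-0.019,0.006],[28,0.125,0.1,9.3,0.004,-0.019,0.006]]]'
python3 - <<'E'
from h import *
d=vision.get_image("wrist");cv2.imwrite("pics/w2.png",d["img"])
np.save("w2view.npy",d["view"])
s=sensors.get_state();print(s["eef_pos"],s["tool_rot"],s["contact_force"])
E
```

```text
time_s: 4.58
eef_pos: [0.547, -0.0459, 0.155]
tool_rot: [[1.0, -0.0, 0.012], [-0.012, 0.0, 1.0], [-0.0, -1.0, 0.0]]
contact_force: [0.5, -0.6, -0.8]
gripper_width: 0.0334
[ 0.54701753 -0.04579895  0.15501681] [[ 9.99933546e-01  2.64517256e-06  1.15283977e-02]
 [-1.15283980e-02  1.66721272e-04  9.99933532e-01]
 [ 7.22967611e-07 -9.99999986e-01  1.66740688e-04]] [0.28171621 0.21157613 0.31358192]
```

View pics/w2.png

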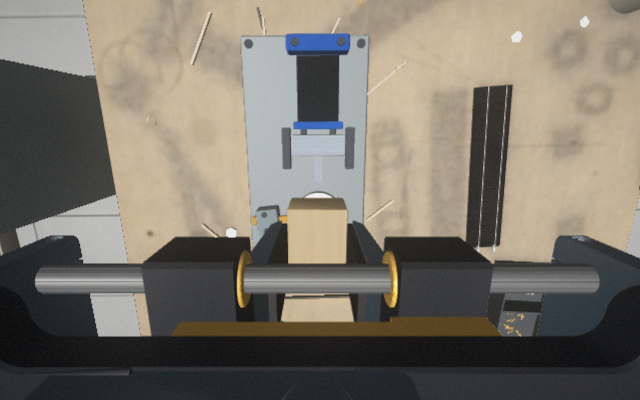

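The pocket is at (318,88), the fence at row ~43 and the jaw pad at row ~125, with the block still held in front.

```bash
python3 - <<'E'
import cv2
im=cv2.imread("pics/w2.png")
cv2.imwrite("pics/w2z.png",cv2.resize(im[25:140,235:375],None,fx=5,fy=5,interpolation=cv2.INTER_CUBIC))
cv2.imwrite("pics/w2b.png",cv2.resize(im[185:265,270:370],None,fx=7,fy=7,interpolation=cv2.INTER_CUBIC))
E
```

```text
(no output)
```

View pics/w2z.png

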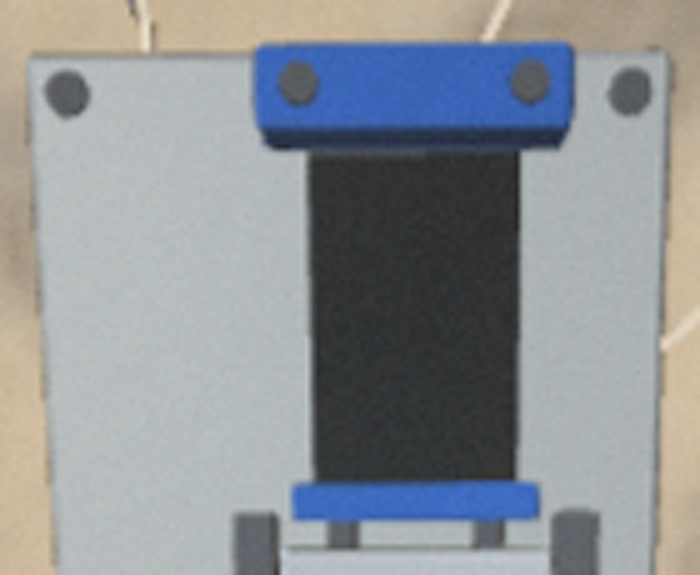

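View pics/w2b.png

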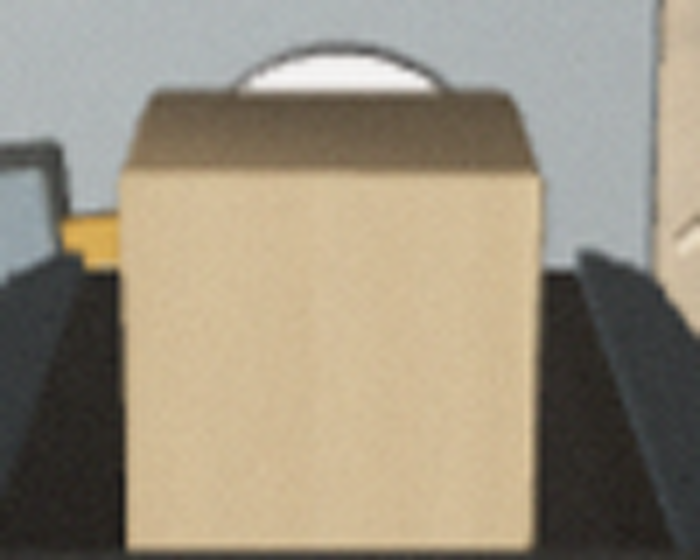

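```bash
python3 - <<'E'
from h import *
d=vision.get_image("wrist")
A=lambda pts,z:np.array([plane(d,235+(x+.5)/5-.5,25+(y+.5)/5-.5,z) for x,y in pts]).round(4)
print("plate far corners",A([(30,57),(667,55)],.012))
f=A([(268,150),(565,148)],.012);print("fence base",f); print("fence top edge",A([(257,127),(573,127)],.032))
j=A([(295,483),(540,483)],.032);print("jaw top front",j)
i=A([(309,155),(520,155),(517,478),(315,478)],.012);print("inset",i)
B=lambda pts,z:np.array([plane(d,270+(x+.5)/7-.5,185+(y+.5)/7-.5,z) for x,y in pts]).round(4)
print("blk top front",B([(122,171),(542,171)],.1655),"bottom front",B([(150,92),(514,92)],.1345))
E
```

```text
plate far corners [[0.4795 0.1044 0.012 ]
 [0.5965 0.1035 0.012 ]]
fence base [[0.5227 0.0882 0.012 ]
 [0.578  0.088  0.012 ]]
fence top edge [[0.5225 0.088  0.032 ]
 [0.5775 0.0874 0.032 ]]
jaw top front [[0.5274 0.0281 0.032 ]
 [0.5723 0.0276 0.032 ]]
inset [[0.5303 0.0873 0.012 ]
 [0.5696 0.0869 0.012 ]
 [0.5694 0.0288 0.012 ]
 [0.5299 0.0292 0.012 ]]
blk top front [[ 0.5319 -0.0196  0.1655]
 [ 0.5646 -0.0199  0.1655]] bottom front [[ 0.5316 -0.0204  0.1345]
 [ 0.5649 -0.0207  0.1345]]
```

```bash
python3 -c "
from h import *
row([.549,.0575,.08],-0.007);row([.549,.0575,.034],-0.007)"
```

```text
t [0.027 2.502 3.438] w [-0.    -0.004  0.   ] n rows>= 2.0
t [0.027 4.035 3.438] w [-0.    -0.004  0.   ] n rows>= 2.5
```

```bash
python3 -m inch '[[[28,0.03,0,1.5,0,-0.004,0],[28,0.03,0.6,3,0,-0.004,0],[28,0.03,1.6,3.44,0,-0.004,0],[28,0.03,2.4,3.44,0,-0.004,0],[28,0.03,2.4,3.44,0,-0.004,0],[28,0.03,2.4,3.44,0,-0.004,0]]]'
python3 - <<'E'
from h import *
for n in ["wrist","scene","top"]:
    d=vision.get_image(n);cv2.imwrite(f"pics/p_{n}.png",d["img"])
im=cv2.imread("pics/p_scene.png");cv2.imwrite("pics/p_s.png",cv2.resize(im[150:260,220:360],None,fx=5,fy=5))
row([.549,.0575,.034],-0.007)
E
```

```text
time_s: 5.42
eef_pos: [0.5496, 0.0572, 0.0839]
tool_rot: [[1.0, 0.001, 0.008], [-0.008, 0.0, 1.0], [0.001, -1.0, 0.0]]
contact_force: [0.9, 0.7, -0.3]
gripper_width: 0.0334
t [-0.027  1.669  0.007] w [-0.    -0.001  0.002] n rows>= 0.8
```

View pics/p_wrist.png

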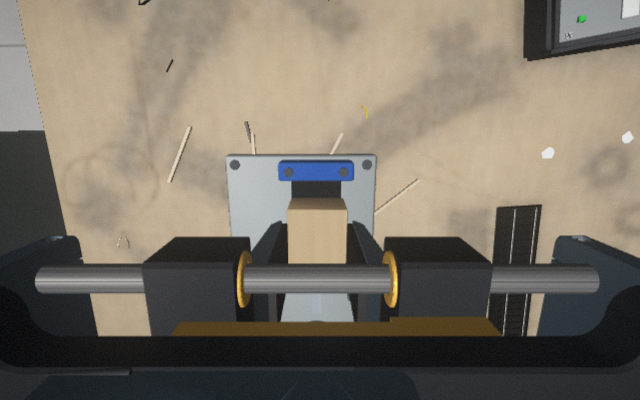

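View pics/p_s.png

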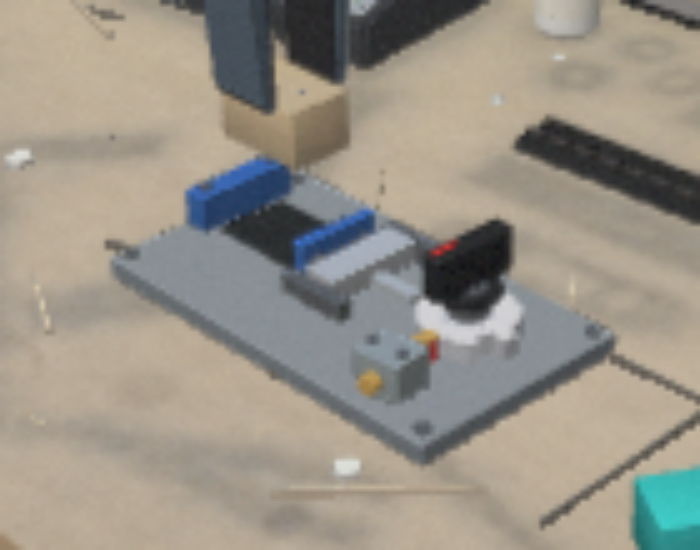

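The block hovers over the pocket with the fence edge ahead at row ~180. I'll check the y-gap, then lower it.

```bash
python3 - <<'E'
from h import *
im=cv2.imread("pics/p_wrist.png");cv2.imwrite("pics/p_wz.png",cv2.resize(im[150:230,265:365],None,fx=7,fy=7))
d=vision.get_image("wrist")
print(plane(d,281,180,.032),plane(d,354,180,.032),plane(d,318,198,.0634))
E
```

```text
[0.52465983 0.08879266 0.032     ] [0.57819217 0.08838142 0.032     ] [0.55157783 0.08229006 0.0634    ]
```

View pics/p_wz.png

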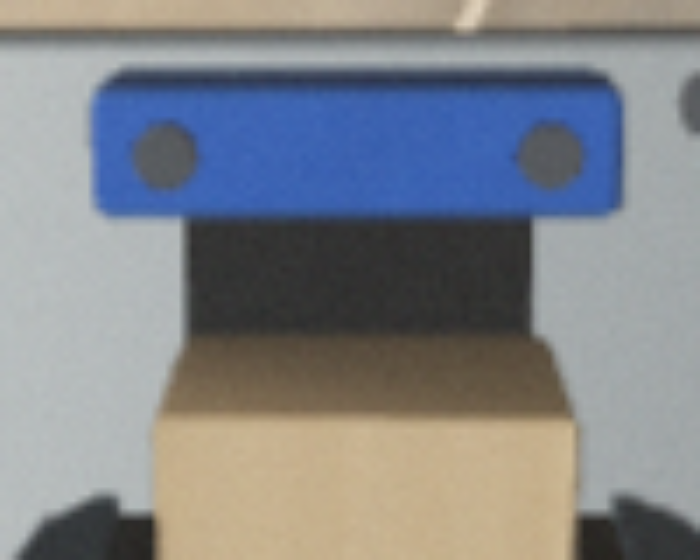

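```bash
python3 -m inch '[[[28,0,0.8,0.04,0,-0.001,0.002],[28,0,1.4,0.04,0,-0.001,0.002],[28,0,1.65,0.04,0,-0.001,0.002],[28,0,1.65,0.04,0,-0.001,0.002],[28,0,1.65,0.04,0,-0.001,0.002]]]'
```

```text
time_s: 6.25
eef_pos: [0.5502, 0.0585, 0.0351]
tool_rot: [[1.0, 0.0, 0.007], [-0.007, 0.0, 1.0], [0.0, -1.0, 0.0]]
contact_force: [-0.3, -0.3, -0.6]
gripper_width: 0.0332
```

```bash
python3 -m inch '[[[28,0,0.05,0,0,0,0],[28,0,0.09,0,0,0,0],[28,0,0.09,0,0,0,0]]]'
```

```text
time_s: 6.62
eef_pos: [0.5502, 0.0585, 0.0325]
tool_rot: [[1.0, 0.001, 0.007], [-0.007, 0.0, 1.0], [0.001, -1.0, 0.0]]
contact_force: [-0.1, 0.5, 0.8]
gripper_width: 0.033
```

Contact is about to begin, so the bottom is within a fraction of a millimetre. Releasing.

```bash
python3 -m inch '[[[40,0,0.02,0,0,0,0],[60,0,0.02,0,0,0,0],[60,0,0.02,0,0,0,0],[60,0,0.02,0,0,0,0]]]'
python3 -m inch '[[[60,0,-0.7,0,0,0,0],[60,0,-2,0,0,0,0],[60,0,-4,0,0,0,0],[60,0,-4,0,0,0,0]]]'
python3 -m inch '[[[60,0,0,-1,0,0,0],[60,0,0,-3,0,0,0],[60,0,0,-3.3,0,0,0],[60,0,0,-3.3,0,0,0],[60,0,0,-3.3,0,0,0]]]'
python3 - <<'E'
from h import *
for n in ["wrist","scene","top"]:
    d=vision.get_image(n);cv2.imwrite(f"pics/r_{n}.png",d["img"])
E
```

```text
time_s: 7.12
eef_pos: [0.5502, 0.0585, 0.0319]
tool_rot: [[1.0, 0.001, 0.007], [-0.007, 0.0, 1.0], [0.001, -1.0, 0.0]]
contact_force: [0.3, -0.5, -0.7]
gripper_width: 0.0597
time_s: 7.62
eef_pos: [0.5526, 0.0585, 0.1561]
tool_rot: [[1.0, 0.008, 0.007], [-0.007, 0.0, 1.0], [0.008, -1.0, 0.0]]
contact_force: [-0.2, 0.9, -0.8]
gripper_width: 0.0603
time_s: 8.25
eef_pos: [0.5517, -0.0395, 0.1557]
tool_rot: [[1.0, 0.007, 0.006], [-0.006, 0.001, 1.0], [0.007, -1.0, 0.001]]
contact_force: [0.1, -0.8, 0.3]
gripper_width: 0.0602
```

View pics/r_wrist.png

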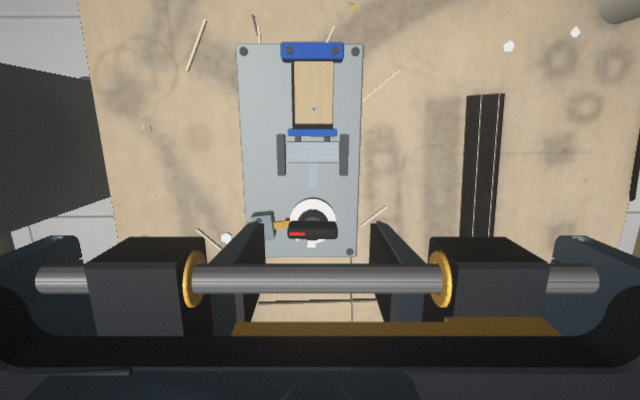

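The block sits in the pocket at (314,94), between fence and pad. The knob bar is at (312,229). I'll zoom to measure both.

```bash
python3 - <<'E'
import cv2
im=cv2.imread("pics/r_wrist.png")
cv2.imwrite("pics/r1.png",cv2.resize(im[35:145,265:375],None,fx=5,fy=5,interpolation=cv2.INTER_CUBIC))
cv2.imwrite("pics/r2.png",cv2.resize(im[190:255,245:360],None,fx=6,fy=6,interpolation=cv2.INTER_CUBIC))
im=cv2.imread("pics/r_top.png")
E
```

```text
(no output)
```

View pics/r1.png

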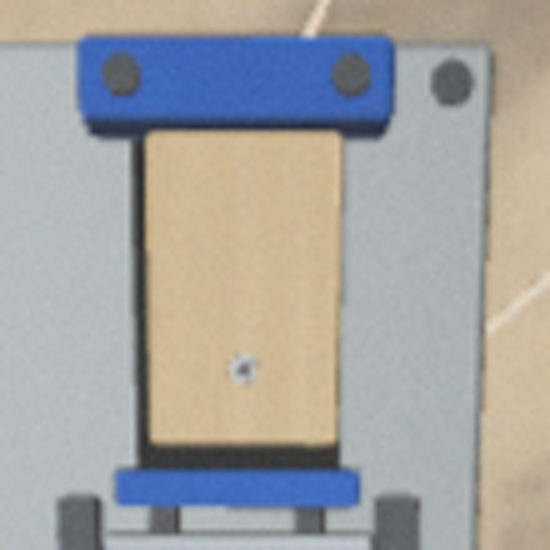

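View pics/r2.png

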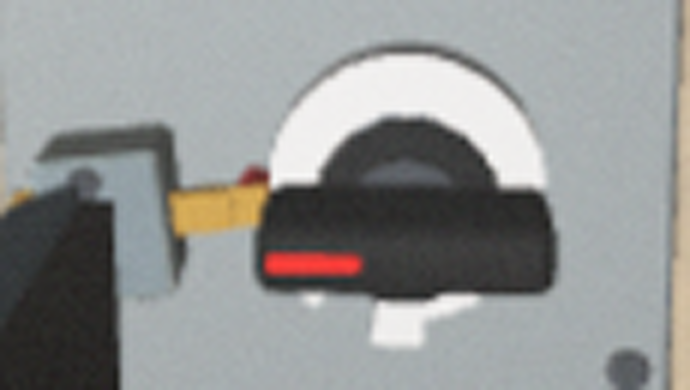

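```bash
python3 - <<'E'
from h import *
d=vision.get_image("wrist")
B=lambda pts,z:np.array([plane(d,245+(x+.5)/6-.5,190+(y+.5)/6-.5,z) for x,y in pts]).round(4)
b=B([(258,245),(556,245),(262,291),(549,297),(262,217)],.062);print(b)
print("disc", B([(268,180),(548,180),(405,45)],.020))
A=lambda pts,z:np.array([plane(d,265+(x+.5)/5-.5,35+(y+.5)/5-.5,z) for x,y in pts]).round(4)
print("block top",A([(146,132),(342,132),(339,443),(148,443)],.043)); print("fence",A([(80,120),(393,120)],.032),"jaw",A([(117,470),(360,470)],.032))
import numpy as np
t=vision.get_image("top")
im=t["img"];cv2.imwrite("pics/r3.png",cv2.resize(im[165:265,225:345],None,fx=6,fy=6,interpolation=cv2.INTER_CUBIC))
E
```

```text
[[ 0.527  -0.0612  0.062 ]
 [ 0.5718 -0.0615  0.062 ]
 [ 0.5274 -0.0685  0.062 ]
 [ 0.5709 -0.0699  0.062 ]
 [ 0.5277 -0.0568  0.062 ]]
disc [[ 0.5252 -0.0637  0.02  ]
 [ 0.5735 -0.0641  0.02  ]
 [ 0.549  -0.0401  0.02  ]]
block top [[0.5347 0.0835 0.043 ]
 [0.568  0.0833 0.043 ]
 [0.5678 0.0323 0.043 ]
 [0.5339 0.0325 0.043 ]]
fence [[0.5226 0.0874 0.032 ]
 [0.5775 0.0872 0.032 ]] jaw [[0.5274 0.0277 0.032 ]
 [0.5724 0.0275 0.032 ]]
```

View pics/r3.png

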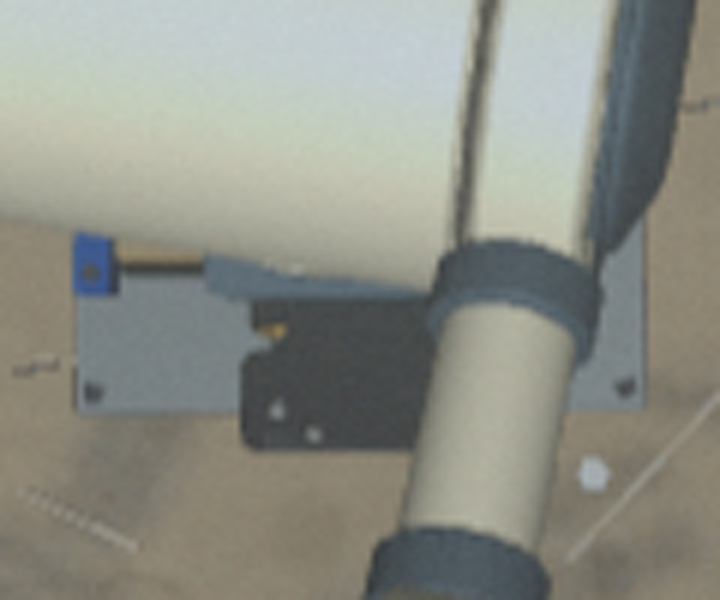

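Block top lies between fence and pad with a gap on each side, square to them. Knob axis ≈ (0.549, −0.0635), bar angle ≈ −0.03. Next I turn the tool 90° over the knob, to yaw +1.54 so that the wrist range allows the clockwise turn.

```bash
python3 -c "
from h import *
row([.549,-.0635,.115],1.54);row([.549,-.0635,.054],1.54)"
```

```text
t [-0.103  1.366 -0.791] w [ 0.006 -1.546  0.007] n rows>= 8.3
t [-0.119  3.4   -0.791] w [ 0.006 -1.546  0.007] n rows>= 8.3
```

```bash
python3 -m inch '[[[40,-0.05,0.3,-0.4,0.006,-0.3,0.007],[40,-0.1,0.6,-0.79,0.006,-0.5,0.007],[40,-0.1,1,-0.79,0.006,-0.7,0.007],[40,-0.1,1.37,-0.79,0.006,-0.9,0.007],[40,-0.1,1.37,-0.79,0.006,-1.1,0.007],[40,-0.1,1.37,-0.79,0.006,-1.25,0.007],[40,-0.1,1.37,-0.79,0.006,-1.4,0.007],[40,-0.1,1.37,-0.79,0.006,-1.546,0.007],[40,-0.1,1.37,-0.79,0.006,-1.546,0.007],[40,-0.1,1.37,-0.79,0.006,-1.546,0.007]]]'
python3 - <<'E'
from h import *
for n in ["wrist","scene"]:
    d=vision.get_image(n);cv2.imwrite(f"pics/k_{n}.png",d["img"])
row([.549,-.0635,.054],1.54); print(sensors.get_state()["qpos"])
im=cv2.imread("pics/k_scene.png");cv2.imwrite("pics/k_s.png",cv2.resize(im[150:260,220:360],None,fx=5,fy=5))
E
```

```text
time_s: 9.75
eef_pos: [0.5492, -0.0632, 0.1149]
tool_rot: [[0.031, -0.0, -1.0], [1.0, -0.0, 0.031], [-0.0, -1.0, 0.0]]
contact_force: [0.0, -0.3, 0.3]
gripper_width: 0.0401
t [-0.007  2.03   0.004] w [-0.    -0.001 -0.   ] n rows>= 1.0
[-2.22548225e-01  5.02352018e-01  1.63086586e+00 -3.54145259e-04
  1.00865489e+00 -1.76144984e+00]
```

View pics/k_wrist.png

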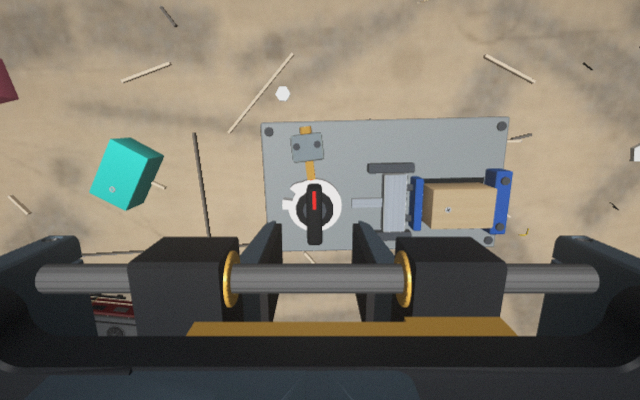

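View pics/k_s.png

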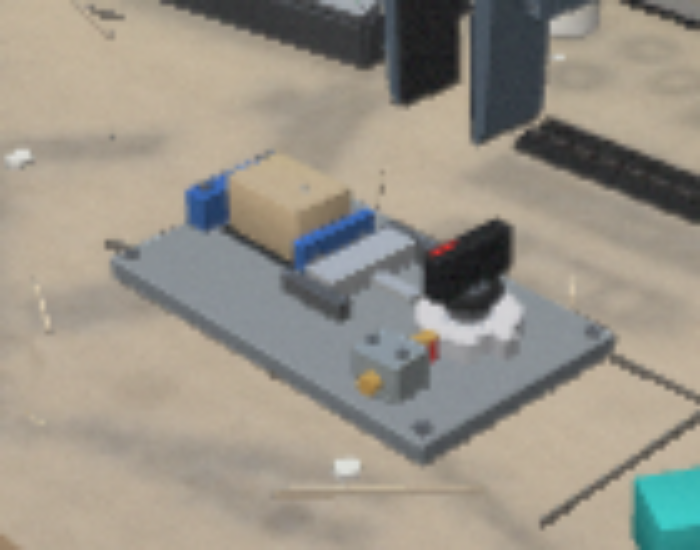

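```bash
python3 - <<'E'
from h import *
d=vision.get_image("wrist"); im=d["img"]
print(proj(d,[.549,-.0635,.062]))
cv2.imwrite("pics/k2.png",cv2.resize(im[115:255,255:355],None,fx=6,fy=4*1.5,interpolation=cv2.INTER_CUBIC)[:600+240])
cv2.imwrite("pics/k2.png",cv2.resize(im[118:250,255:375],None,fx=4.5,fy=4.5,interpolation=cv2.INTER_CUBIC))
E
```

```text
[315.31768505 218.34362838]
```

View pics/k2.png

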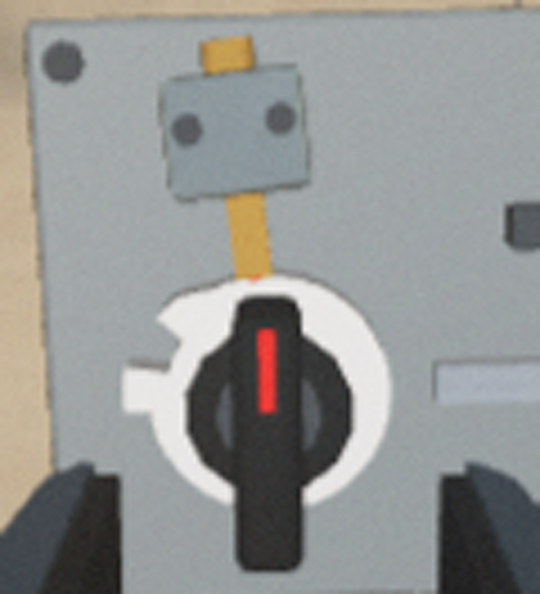

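Bar top centre is at (314.5,216) against a predicted (315.3,218.3), so the axis estimate is good to about 2 mm. The notch is roughly 0.9–1.1 rad counter-clockwise of the roller. Descending and gripping the bar.

```bash
python3 -m inch '[[[40,-0.025,1,0.04,0,-0.001,0],[40,-0.025,1.7,0.04,0,-0.001,0],[40,-0.025,2.03,0.04,0,-0.001,0],[40,-0.025,2.03,0.04,0,-0.001,0],[40,-0.025,2.03,0.04,0,-0.001,0]]]'
python3 - <<'E'
from h import *
for n in ["wrist","scene"]:
    d=vision.get_image(n);cv2.imwrite(f"pics/l_{n}.png",d["img"])
im=cv2.imread("pics/l_scene.png");cv2.imwrite("pics/l_s.png",cv2.resize(im[150:260,220:360],None,fx=5,fy=5))
E
```

```text
time_s: 10.52
eef_pos: [0.5484, -0.0642, 0.0547]
tool_rot: [[0.031, 0.001, -1.0], [1.0, -0.0, 0.031], [-0.0, -1.0, -0.001]]
contact_force: [0.1, -0.2, 0.2]
gripper_width: 0.0399
```

View pics/l_wrist.png

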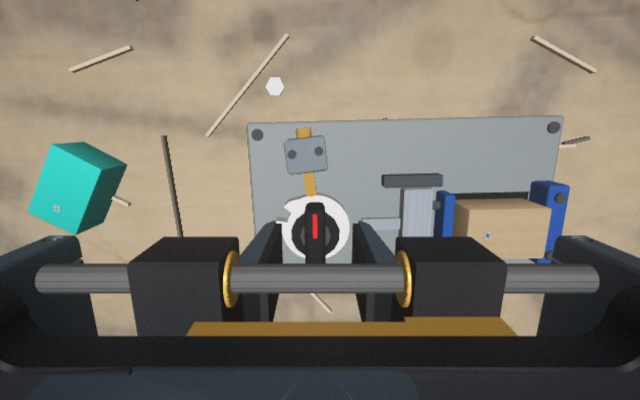

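View pics/l_s.png

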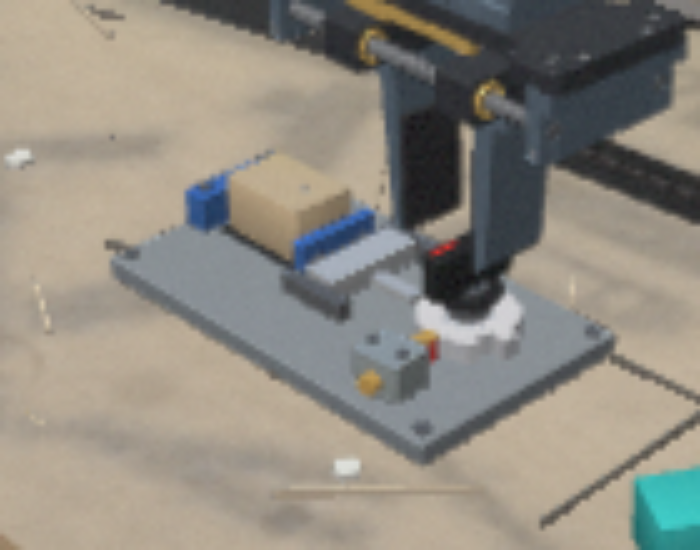

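The bar is centred between the fingers, and the scene view shows the bar, roller and pin clearly. Closing on it.

```bash
python3 -m inch '[[[10,0,0,0,0,0,0],[10,0,0,0,0,0,0],[10,0,0,0,0,0,0],[10,0,0,0,0,0,0],[10,0,0,0,0,0,0]]]'; python3 -c "
from h import *
s=sensors.get_state();print(s['contact_force'],s['wrist_torque'],s['qpos'])"
```

```text
time_s: 11.25
eef_pos: [0.5485, -0.0643, 0.0548]
tool_rot: [[0.031, 0.001, -1.0], [1.0, -0.001, 0.031], [-0.001, -1.0, -0.001]]
contact_force: [-0.4, -2.0, 2.2]
gripper_width: 0.0095
[-0.4200105  -1.99222154  2.18807003] [-0.25829766 -0.07353811  0.02099981] [-2.24553930e-01  5.88249551e-01  1.68440739e+00 -5.57118245e-04
  8.67771850e-01 -1.76431692e+00]
```

```bash
python3 - <<'E'
from h import *
for n in ["wrist","scene"]:
    d=vision.get_image(n);cv2.imwrite(f"pics/m_{n}.png",d["img"])
im=cv2.imread("pics/m_scene.png");a=cv2.resize(im[170:250,280:350],None,fx=5,fy=5)
b=cv2.resize(cv2.imread("pics/m_wrist.png")[120:270,250:380],None,fx=3,fy=2.667)[:400]
cv2.imwrite("pics/m.png",np.hstack([a,b]))
E
```

```text
(no output)
```

View pics/m.png

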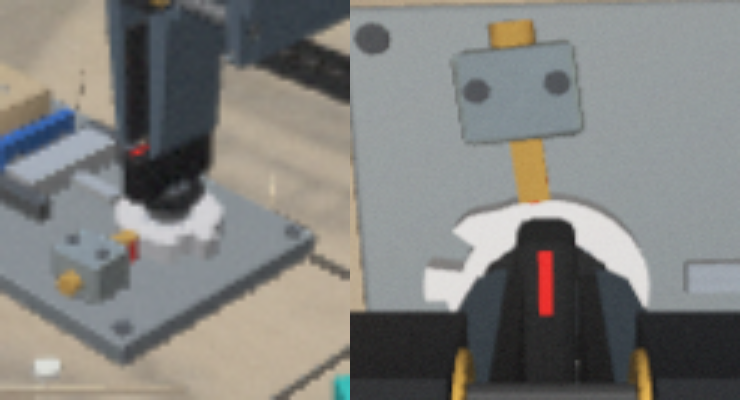

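The bar is clamped between the fingers. First small clockwise turn (+ry).

```bash
python3 -m inch '[[[5,0,0,0,0,0.05,0],[5,0,0,0,0,0.1,0],[5,0,0,0,0,0.15,0],[5,0,0,0,0,0.2,0],[5,0,0,0,0,0.2,0]]]'; cat > st.py <<'E'
from h import *
import sys
s=sensors.get_state();R=s["tool_rot"]
print('F',s['contact_force'].round(2),'T',s['wrist_torque'].round(3),'yaw',np.arctan2(R[1][0],R[0][0]).round(4),'tau6',s['joint_torque'][5].round(3),'tilt',(R[2]).round(4),s["gripper_width"].round(4))
t=sys.argv[1]
d=vision.get_image("wrist");w=d["img"];e=vision.get_image("scene")["img"]
a=cv2.resize(e[170:250,270:350],None,fx=5,fy=5); b=cv2.resize(w[100:300,220:420],None,fx=2,fy=2)
cv2.imwrite(f"pics/{t}.png",np.hstack([a,b]))
E
python3 st.py n1
```

```text
time_s: 11.98
eef_pos: [0.5486, -0.0642, 0.0549]
tool_rot: [[0.228, 0.001, -0.974], [0.974, -0.001, 0.228], [-0.0, -1.0, -0.001]]
contact_force: [1.1, -0.7, 3.0]
gripper_width: 0.0052Traceback (most recent call last):
  File "st.py", line 4, in <module>
    print('F',s['contact_force'].round(2),'T',s['wrist_torque'].round(3),'yaw',np.arctan2(R[1][0],R[0][0]).round(4),'tau6',s['joint_torque'][5].round(3),'tilt',(R[2]).round(4),s["gripper_width"].round(4))
                                                                                                                                                                                ^^^^^^^^^^^^^^^^^^^^^^^^
AttributeError: 'float' object has no attribute 'round'
```

```bash
sed -i 's/s\["gripper_width"\].round(4)/round(s["gripper_width"],4)/' st.py; python3 st.py n1
```

```text
F [ 1.1  -0.7   3.04] T [-0.01  -0.212  0.035] yaw 1.3403 tau6 0.95 tilt [-3.0e-04 -1.0e+00 -1.5e-03] 0.0052
```

View pics/n1.png

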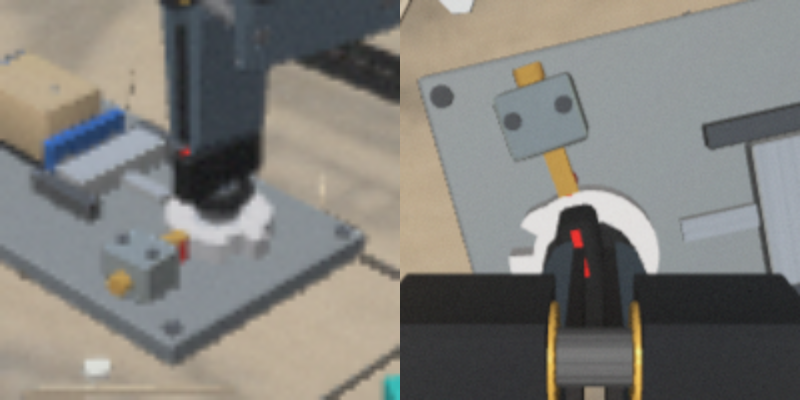

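```bash
python3 - <<'E'
from h import *
d=vision.get_image("scene")
for p in [(.548,-.0842,.041),(.532,-.0842,.041),(.564,-.0842,.041),(.548,-.0842,.062),(.548,-.0642,.062),(.525,-.0642,.062),(.571,-.065,.062),(.571,-.065,.038),(.525,-.064,.038)]:
    q=proj(d,p); print(p,q.round(1),"l_s",((q-[220,150])*5).round(0),"n1",((q-[270,170])*5).round(0))
cv2.imwrite("pics/n1b.png",cv2.resize(d["img"][140:240,270:360],None,fx=6,fy=6,interpolation=cv2.INTER_CUBIC))
w=vision.get_image("wrist")["img"]
cv2.imwrite("pics/n1c.png",cv2.resize(w[180:300,250:400],None,fx=5,fy=5,interpolation=cv2.INTER_CUBIC))
E
```

```text
(0.548, -0.0842, 0.041) [319.5 209. ] l_s [498. 295.] n1 [248. 195.]
(0.532, -0.0842, 0.041) [314.3 211.8] l_s [471. 309.] n1 [221. 209.]
(0.564, -0.0842, 0.041) [324.6 206.2] l_s [523. 281.] n1 [273. 181.]
(0.548, -0.0842, 0.062) [319.5 200.6] l_s [498. 253.] n1 [248. 153.]
(0.548, -0.0642, 0.062) [312.9 197.3] l_s [464. 236.] n1 [214. 136.]
(0.525, -0.0642, 0.062) [305.2 201.2] l_s [426. 256.] n1 [176. 156.]
(0.571, -0.065, 0.062) [320.6 193.6] l_s [503. 218.] n1 [253. 118.]
(0.571, -0.065, 0.038) [320.5 202.9] l_s [503. 265.] n1 [253. 165.]
(0.525, -0.064, 0.038) [305.4 210.7] l_s [427. 304.] n1 [177. 204.]
```

View pics/n1b.png

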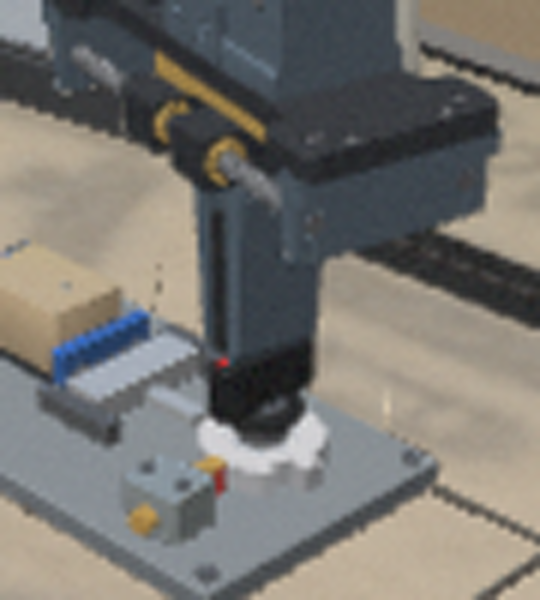

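View pics/n1c.png

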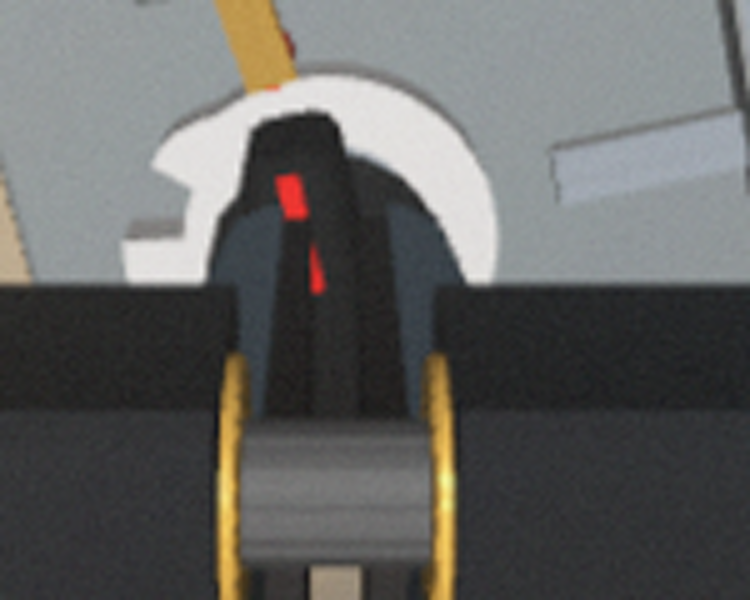

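The fingers have closed on top of the bar, not around it. The scene view puts the tips at z≈0.06 (bar top), with 5 mm opening and 3 N upward. So the tips sit about 20 mm higher than the stated geometry, and the knob has not turned. I'll open, turn back and go lower in checked steps.

```bash
python3 -m inch '[[[40,0,-0.1,0,0,0,0],[40,0,-0.1,0,0,0,0],[40,0,-0.1,0,0,-0.1,0],[40,0,-0.1,0,0,-0.2,0],[40,0,-0.1,0,0,-0.2,0]]]'
python3 -m inch '[[[40,0,0.2,0,0,0,0],[40,0,0.4,0,0,0,0],[40,0,0.4,0,0,0,0]]]'
python3 st.py o1
```

```text
time_s: 12.8
eef_pos: [0.5485, -0.0642, 0.0578]
tool_rot: [[0.03, 0.001, -1.0], [1.0, -0.001, 0.03], [-0.001, -1.0, -0.001]]
contact_force: [-0.7, -0.3, -0.4]
gripper_width: 0.0401
time_s: 13.18
eef_pos: [0.5481, -0.0641, 0.0451]
tool_rot: [[0.031, -0.0, -1.0], [1.0, -0.0, 0.031], [-0.0, -1.0, 0.0]]
contact_force: [0.1, 0.6, 0.4]
gripper_width: 0.0396
F [0.05 0.64 0.35] T [ 0.135 -0.124 -0.017] yaw 1.5399 tau6 0.038 tilt [-3.e-04 -1.e+00  1.e-04] 0.0396
```

View pics/o1.png

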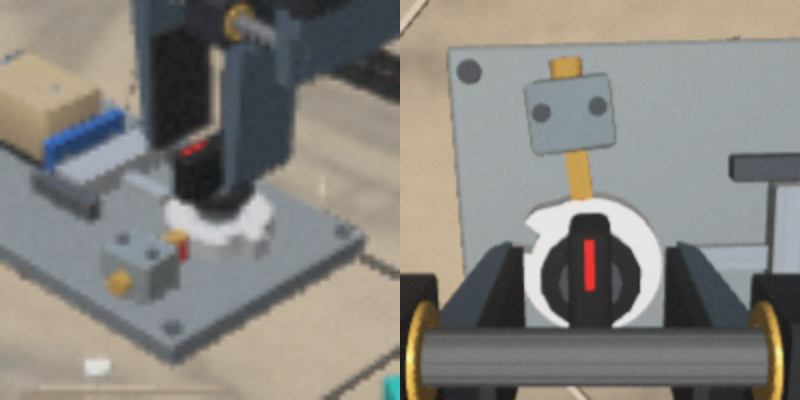

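Tips are now at z≈0.052, about 10 mm below the bar top. Going down another ~10 mm.

```bash
python3 -m inch '[[[40,0,0.15,0,0,0,0],[40,0,0.34,0,0,0,0],[40,0,0.34,0,0,0,0]]]'
python3 st.py o2
```

```text
time_s: 13.65
eef_pos: [0.5481, -0.0641, 0.0349]
tool_rot: [[0.031, -0.0, -1.0], [1.0, -0.0, 0.031], [-0.0, -1.0, 0.0]]
contact_force: [-1.2, -0.2, 0.1]
gripper_width: 0.04
F [-1.17 -0.2   0.08] T [ 0.154 -0.091 -0.02 ] yaw 1.5402 tau6 0.003 tilt [-3.e-04 -1.e+00  1.e-04] 0.04
```

View pics/o2.png

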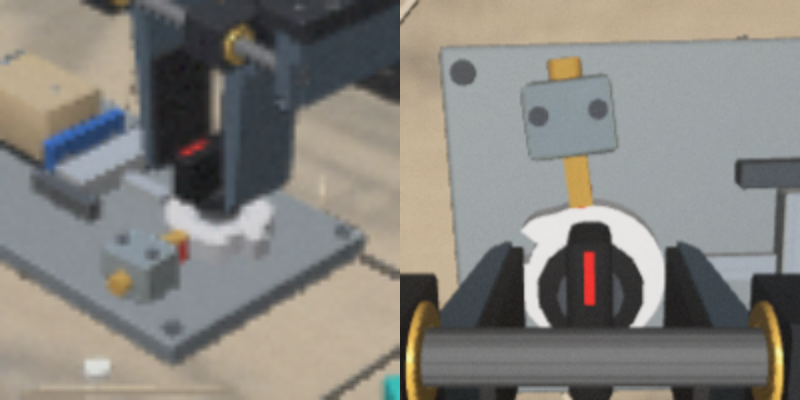

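Fingertips now match z≈0.041, clear of the collar. Closing.

```bash
python3 -m inch '[[[6,0,0,0,0,0,0],[6,0,0,0,0,0,0],[6,0,0,0,0,0,0],[6,0,0,0,0,0,0],[6,0,0,0,0,0,0]]]'
python3 st.py o3
```

```text
time_s: 14.38
eef_pos: [0.5484, -0.0652, 0.0355]
tool_rot: [[0.03, 0.001, -1.0], [1.0, -0.002, 0.03], [-0.002, -1.0, -0.001]]
contact_force: [-2.1, -9.3, 0.8]
gripper_width: 0.0118
F [-2.12 -9.26  0.81] T [-1.609  0.197  0.068] yaw 1.5405 tau6 0.038 tilt [-1.7e-03 -1.0e+00 -6.0e-04] 0.0118
```

View pics/o3.png

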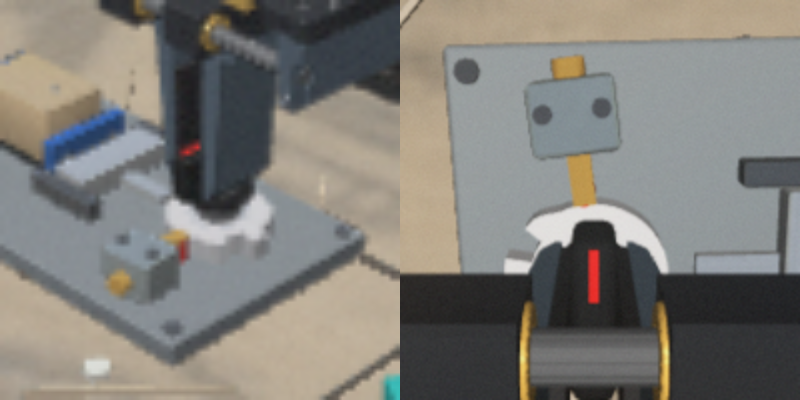

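Gripped now: 11.8 mm opening, bar firmly between the pads. Turning 0.2 rad clockwise.

```bash
python3 -m inch '[[[6,0,0,0,0,0.05,0],[6,0,0,0,0,0.1,0],[6,0,0,0,0,0.15,0],[6,0,0,0,0,0.2,0],[6,0,0,0,0,0.2,0]]]'
python3 st.py o4
```

```text
time_s: 15.1
eef_pos: [0.5483, -0.0653, 0.0355]
tool_rot: [[0.228, 0.001, -0.974], [0.974, -0.002, 0.228], [-0.002, -1.0, -0.001]]
contact_force: [-0.5, -2.0, -0.8]
gripper_width: 0.0114
F [-0.53 -2.03 -0.81] T [-0.217 -0.159 -0.023] yaw 1.3406 tau6 0.905 tilt [-0.0017 -1.     -0.001 ] 0.0114
```

View pics/o4.png

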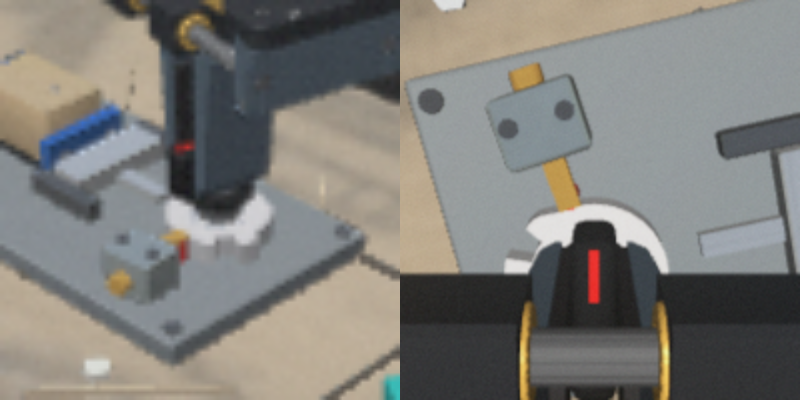

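The knob turns with the tool and forces are low. Continuing to about 0.55 rad.

```bash
python3 -m inch '[[[6,0,0,0,0,0.05,0],[6,0,0,0,0,0.1,0],[6,0,0,0,0,0.15,0],[6,0,0,0,0,0.2,0],[6,0,0,0,0,0.25,0],[6,0,0,0,0,0.3,0],[6,0,0,0,0,0.35,0],[6,0,0,0,0,0.35,0]]]'
python3 st.py o5
```

```text
time_s: 16.2
eef_pos: [0.5483, -0.0654, 0.0355]
tool_rot: [[0.546, 0.001, -0.837], [0.837, -0.002, 0.546], [-0.001, -1.0, -0.002]]
contact_force: [0.1, -3.2, -1.9]
gripper_width: 0.0117
F [ 0.09 -3.25 -1.94] T [-0.335 -0.094  0.013] yaw 0.9927 tau6 0.907 tilt [-0.0014 -1.     -0.0015] 0.0117
```

View pics/o5.png

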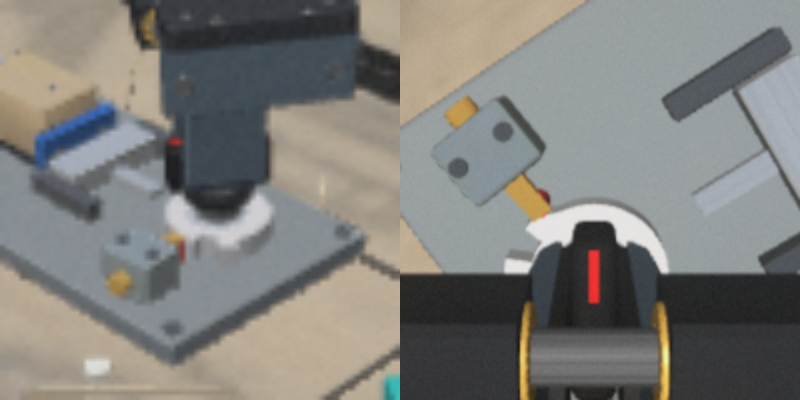

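0.55 rad so far; the roller at (545,210) in the crop approaches the crest at (530,228). Smaller steps from here.

```bash
python3 -m inch '[[[6,0,0,0,0,0.04,0],[6,0,0,0,0,0.08,0],[6,0,0,0,0,0.12,0],[6,0,0,0,0,0.15,0],[6,0,0,0,0,0.15,0]]]'
sed -i 's/\[100:300,220:420\],None,fx=2,fy=2/[130:230,230:330],None,fx=4,fy=4/' st.py
python3 st.py o6
```

```text
time_s: 16.92
eef_pos: [0.5483, -0.0654, 0.0355]
tool_rot: [[0.665, 0.001, -0.747], [0.747, -0.002, 0.665], [-0.001, -1.0, -0.002]]
contact_force: [-1.3, -2.9, -0.1]
gripper_width: 0.0117
F [-1.33 -2.93 -0.08] T [-0.453 -0.071 -0.032] yaw 0.8439 tau6 0.499 tilt [-0.0011 -1.     -0.0017] 0.0117
```

View pics/o6.png

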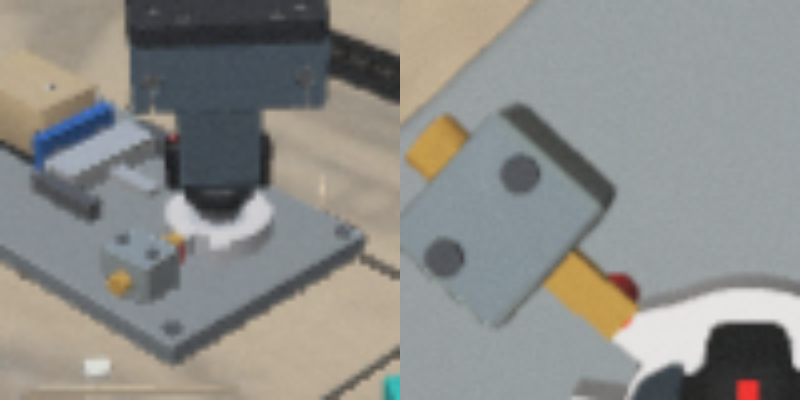

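At 0.70 the roller is climbing (pin backing out). Steps of 0.05.

```bash
python3 -m inch '[[[6,0,0,0,0,0.025,0],[6,0,0,0,0,0.05,0],[6,0,0,0,0,0.05,0]]]'
python3 st.py o7;  python3 -m inch '[[[6,0,0,0,0,0.02,0],[6,0,0,0,0,0.04,0],[6,0,0,0,0,0.04,0]]]'
python3 st.py o8; python3 -c "
import cv2,numpy as np
cv2.imwrite('pics/o78.png',np.hstack([cv2.imread('pics/o7.png')[:,400:],cv2.imread('pics/o8.png')[:,400:]]))"
```

```text
time_s: 17.4
eef_pos: [0.5483, -0.0654, 0.0355]
tool_rot: [[0.701, 0.001, -0.713], [0.713, -0.002, 0.701], [-0.001, -1.0, -0.002]]
contact_force: [-1.1, -3.9, -0.8]
gripper_width: 0.0118
F [-1.12 -3.91 -0.84] T [-0.45  -0.04  -0.077] yaw 0.7936 tau6 0.405 tilt [-0.001  -1.     -0.0018] 0.0118
time_s: 17.88
eef_pos: [0.5483, -0.0654, 0.0355]
tool_rot: [[0.729, 0.001, -0.684], [0.684, -0.002, 0.729], [-0.001, -1.0, -0.002]]
contact_force: [-1.2, -3.5, -0.4]
gripper_width: 0.0117
F [-1.16 -3.47 -0.38] T [-0.523 -0.037  0.01 ] yaw 0.7538 tau6 0.364 tilt [-0.001  -1.     -0.0018] 0.0117
```

View pics/o78.png

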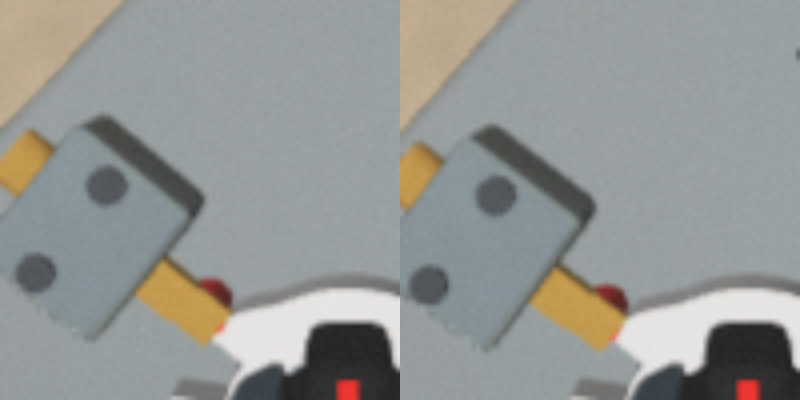

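```bash
python3 -m inch '[[[6,0,0,0,0,0.02,0],[6,0,0,0,0,0.04,0],[6,0,0,0,0,0.04,0]]]'
python3 st.py o9;  python3 -m inch '[[[6,0,0,0,0,0.02,0],[6,0,0,0,0,0.04,0],[6,0,0,0,0,0.04,0]]]'
python3 st.py o10; python3 -c "
import cv2,numpy as np
cv2.imwrite('pics/o910.png',np.hstack([cv2.imread('pics/o9.png')[:,400:],cv2.imread('pics/o10.png')[:,400:]]))"
```

```text
time_s: 18.35
eef_pos: [0.5483, -0.0654, 0.0355]
tool_rot: [[0.756, 0.0, -0.655], [0.655, -0.002, 0.756], [-0.001, -1.0, -0.002]]
contact_force: [-1.3, -5.0, -1.0]
gripper_width: 0.0117
F [-1.33 -4.98 -0.99] T [-0.543 -0.012 -0.051] yaw 0.7138 tau6 0.319 tilt [-0.001  -1.     -0.0018] 0.0117
time_s: 18.82
eef_pos: [0.5483, -0.0654, 0.0355]
tool_rot: [[0.781, 0.0, -0.624], [0.624, -0.002, 0.781], [-0.001, -1.0, -0.002]]
contact_force: [-1.4, -4.4, 0.3]
gripper_width: 0.012
F [-1.4  -4.39  0.28] T [-0.57   0.085 -0.091] yaw 0.6739 tau6 0.295 tilt [-8.0e-04 -1.0e+00 -1.8e-03] 0.012
```

View pics/o910.png

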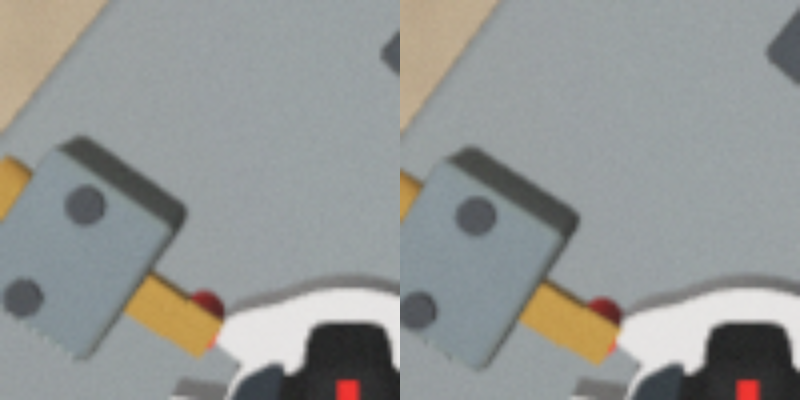

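At 0.87 turned; the pin tip (615,348) is still short of the crest tip (640,365). Fine steps of 0.03 with a picture each.

```bash
python3 -m inch '[[[6,0,0,0,0,0.02,0],[6,0,0,0,0,0.035,0],[6,0,0,0,0,0.035,0]]]'
python3 st.py o11;  python3 -m inch '[[[6,0,0,0,0,0.015,0],[6,0,0,0,0,0.03,0],[6,0,0,0,0,0.03,0]]]'
python3 st.py o12; python3 -c "
import cv2,numpy as np
cv2.imwrite('pics/o1112.png',np.hstack([cv2.imread('pics/o11.png')[:,400:],cv2.imread('pics/o12.png')[:,400:]]))"
```

```text
time_s: 19.3
eef_pos: [0.5483, -0.0654, 0.0355]
tool_rot: [[0.803, 0.0, -0.597], [0.597, -0.002, 0.803], [-0.001, -1.0, -0.002]]
contact_force: [-1.0, -3.3, 0.1]
gripper_width: 0.012
F [-0.99 -3.34  0.09] T [-0.647  0.074 -0.1  ] yaw 0.6392 tau6 0.224 tilt [-8.0e-04 -1.0e+00 -1.8e-03] 0.012
time_s: 19.77
eef_pos: [0.5483, -0.0654, 0.0355]
tool_rot: [[0.82, 0.0, -0.572], [0.572, -0.002, 0.82], [-0.001, -1.0, -0.002]]
contact_force: [-1.1, -3.7, 0.4]
gripper_width: 0.0118
F [-1.12 -3.74  0.39] T [-0.662  0.075 -0.088] yaw 0.6092 tau6 0.204 tilt [-7.0e-04 -1.0e+00 -1.9e-03] 0.0118
```

View pics/o1112.png

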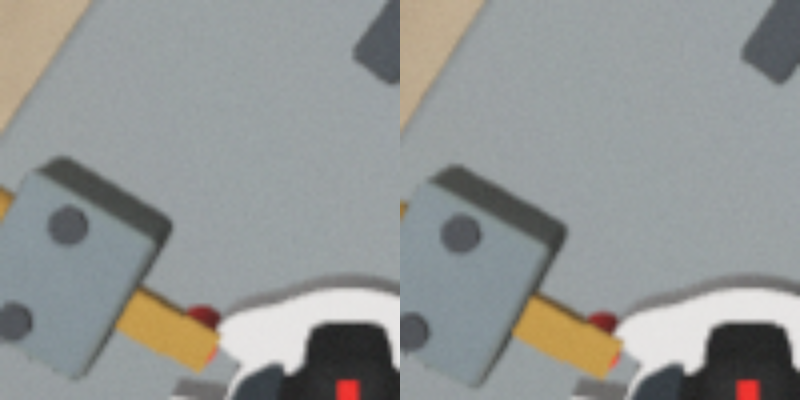

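```bash
python3 -m inch '[[[6,0,0,0,0,0.015,0],[6,0,0,0,0,0.03,0],[6,0,0,0,0,0.03,0]]]'
python3 st.py o13;  python3 -m inch '[[[6,0,0,0,0,0.015,0],[6,0,0,0,0,0.025,0],[6,0,0,0,0,0.025,0]]]'
python3 st.py o14; python3 -c "
import cv2,numpy as np
cv2.imwrite('pics/o1314.png',np.hstack([cv2.imread('pics/o13.png')[:,400:],cv2.imread('pics/o14.png')[:,400:]]))"
```

```text
time_s: 20.25
eef_pos: [0.5483, -0.0654, 0.0355]
tool_rot: [[0.837, 0.0, -0.547], [0.547, -0.002, 0.837], [-0.001, -1.0, -0.002]]
contact_force: [-1.1, -4.4, 0.1]
gripper_width: 0.0118
F [-1.06 -4.44  0.07] T [-0.683  0.055 -0.121] yaw 0.5792 tau6 0.186 tilt [-6.0e-04 -1.0e+00 -1.9e-03] 0.0118
time_s: 20.72
eef_pos: [0.5482, -0.0654, 0.0355]
tool_rot: [[0.85, 0.0, -0.527], [0.527, -0.002, 0.85], [-0.001, -1.0, -0.002]]
contact_force: [-1.7, -4.0, -0.4]
gripper_width: 0.0117
F [-1.67 -4.05 -0.37] T [-0.746  0.085 -0.022] yaw 0.5546 tau6 0.162 tilt [-7.0e-04 -1.0e+00 -1.9e-03] 0.0117
```

View pics/o1314.png

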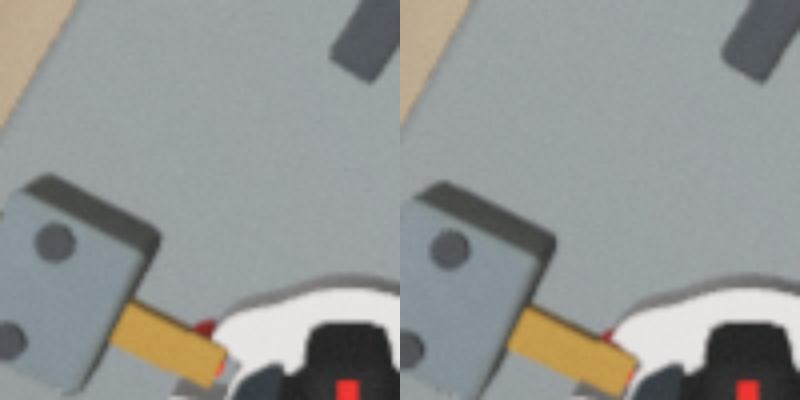

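The pin is now extending inwards: visible length about 101 → 111 → 121 px in the crop. It's dropping into the notch over the crest. Very small steps now, with a wider crop.

```bash
python3 -m inch '[[[6,0,0,0,0,0.01,0],[6,0,0,0,0,0.02,0],[6,0,0,0,0,0.02,0]]]'
sed -i 's/\[130:230,230:330\]/[160:260,210:310]/' st.py
python3 st.py o15
```

```text
time_s: 21.2
eef_pos: [0.5483, -0.0654, 0.0355]
tool_rot: [[0.861, 0.0, -0.509], [0.509, -0.002, 0.861], [-0.001, -1.0, -0.002]]
contact_force: [-1.8, -4.6, -0.3]
gripper_width: 0.0115
F [-1.76 -4.58 -0.26] T [-0.713  0.084  0.046] yaw 0.5344 tau6 0.181 tilt [-6.0e-04 -1.0e+00 -1.9e-03] 0.0115
```

View pics/o15.png

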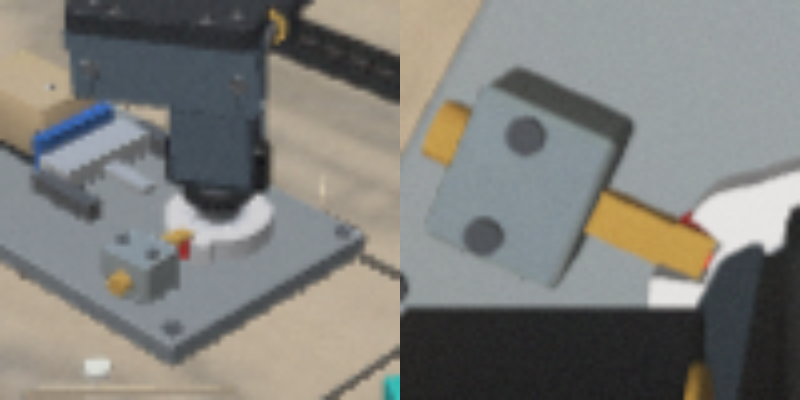

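```bash
python3 - <<'E'
from h import *
d=vision.get_image("wrist");s=sensors.get_state()
def T(R,p): M=np.eye(4);M[:3,:3]=R;M[:3,3]=p;return M
X=d["view"]@T(s["tool_rot"],s["eef_pos"])   # cam<-tool
c=np.cos;yaw=1.54
def tr(y): x=np.array([c(y),np.sin(y),0]);yy=np.array([0,0,-1.]);return np.column_stack([x,yy,np.cross(x,yy)])
dl=dict(d);dl["view"]=X@np.linalg.inv(T(tr(1.54),[.5484,-.0642,.0547]));dl["img"]=cv2.imread("pics/l_wrist.png")
np.save("X.npy",X)
for n,q in (("level",dl),("now",d)):
    h=cv2.cvtColor(q["img"],cv2.COLOR_BGR2HSV); m=cv2.inRange(h,(14,130,110),(26,255,255)); m[230:]=0
    k,l,st,ce=cv2.connectedComponentsWithStats(m)
    for i in range(1,k):
        if st[i,4]<30: continue
        v,u=np.nonzero(l==i); P=np.array([plane(q,a,b,.026)[:2] for a,b in zip(u,v)])
        mu=P.mean(0); _,_,vt=np.linalg.svd(P-mu); t=(P-mu)@vt[0]
        r=np.linalg.norm(P-[.5483,-.0654],axis=1)
        print(n,st[i],"mean",mu.round(4),"len",(t.max()-t.min()).round(4),"r min/max",r.min().round(4),r.max().round(4))
cv2.imwrite("pics/mask.png",m)
E
```

```text
level [297 128  14  10 116] mean [ 0.4829 -0.0696] len 0.0088 r min/max 0.0629 0.0682
level [304 173  12  23 215] mean [ 0.516  -0.0668] len 0.0151 r min/max 0.0247 0.0398
now [216 186  11  15  99] mean [ 0.4841 -0.0681] len 0.0088 r min/max 0.0622 0.0664
now [256 208  32  21 329] mean [ 0.5182 -0.0666] len 0.0188 r min/max 0.0205 0.0395
```

```bash
cat > pin.py <<'E'
from h import *
d=vision.get_image("wrist");s=sensors.get_state();q=d
h=cv2.cvtColor(q["img"],cv2.COLOR_BGR2HSV); m=cv2.inRange(h,(14,130,110),(26,255,255)); m[240:]=0
k,l,st,ce=cv2.connectedComponentsWithStats(m)
for i in range(1,k):
    if st[i,4]<30: continue
    v,u=np.nonzero(l==i); P=np.array([plane(q,a,b,.026)[:2] for a,b in zip(u,v)])
    mu=P.mean(0); _,_,vt=np.linalg.svd(P-mu); t=(P-mu)@vt[0]; r=np.linalg.norm(P-[.5483,-.0654],axis=1)
    print(st[i],"mean",mu.round(4),"len",(t.max()-t.min()).round(4),"r",r.min().round(4),r.max().round(4))
R=s["tool_rot"];print("F",s["contact_force"].round(2),"T",s["wrist_torque"].round(3),"yaw",np.arctan2(R[1][0],R[0][0]).round(4))
E
python3 -m inch '[[[6,0,0,0,0,0,0]]]' ; python3 pin.py; python3 -m inch '[[[6,0,0,0,0,0.012,0],[6,0,0,0,0,0.012,0]]]'; python3 pin.py; python3 st.py o16
```

```text
time_s: 21.48
eef_pos: [0.5482, -0.0654, 0.0355]
tool_rot: [[0.861, 0.0, -0.509], [0.509, -0.002, 0.861], [-0.001, -1.0, -0.002]]
contact_force: [-1.6, -5.6, 0.1]
gripper_width: 0.0119
[216 186  11  15  99] mean [ 0.4841 -0.0681] len 0.0088 r 0.0622 0.0664
[256 208  32  21 328] mean [ 0.5182 -0.0666] len 0.0188 r 0.0205 0.0395
F [-1.69 -4.54 -0.16] T [-0.707  0.115  0.024] yaw 0.5343
time_s: 21.78
eef_pos: [0.5482, -0.0654, 0.0355]
tool_rot: [[0.867, 0.0, -0.499], [0.499, -0.002, 0.867], [-0.001, -1.0, -0.002]]
contact_force: [-1.7, -5.0, -1.0]
gripper_width: 0.0119
[216 187  11  15  99] mean [ 0.4841 -0.0681] len 0.0088 r 0.0622 0.0664
[256 209  32  21 330] mean [ 0.5182 -0.0666] len 0.0187 r 0.0208 0.0395
F [-1.53 -4.37 -0.39] T [-0.76   0.126  0.021] yaw 0.5222
F [-1.53 -4.37 -0.39] T [-0.76   0.126  0.021] yaw 0.5222 tau6 0.119 tilt [-6.0e-04 -1.0e+00 -1.9e-03] 0.0118
```

View pics/o16.png

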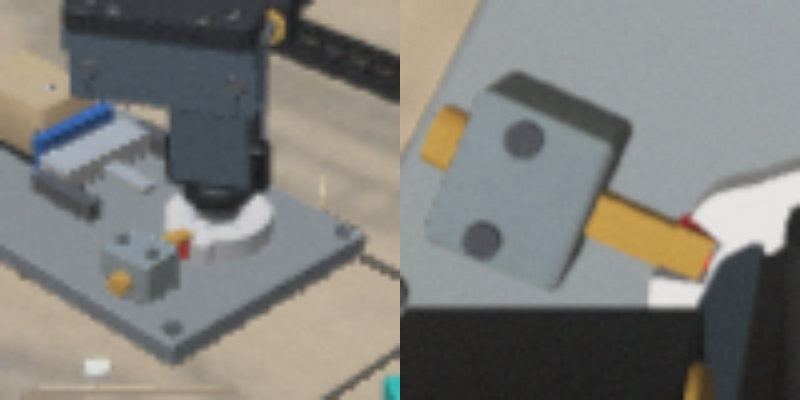

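The pin no longer moves with a further 0.012 rad, so the catch is at the notch floor: about 4 mm further in than on the level rim by the front of the pin. I stop turning here. Releasing and rising straight up.

```bash
python3 -m inch '[[[20,0,0,0,0,0,0],[36,0,0,0,0,0,0],[36,0,0,0,0,0,0]]]'; python3 pin.py
python3 -m inch '[[[36,0,-0.5,0,0,0,0],[36,0,-1.5,0,0,0,0],[36,0,-3,0,0,0,0],[36,0,-4,0,0,0,0],[36,0,-4,0,0,0,0]]]'; python3 pin.py
python3 - <<'E'
from h import *
d=vision.get_image("wrist");cv2.imwrite("pics/f1.png",d["img"])
e=vision.get_image("scene")["img"];cv2.imwrite("pics/f2.png",cv2.resize(e[150:260,220:360],None,fx=5,fy=5))
E
```

```text
time_s: 22.3
eef_pos: [0.5483, -0.0653, 0.0355]
tool_rot: [[0.867, 0.001, -0.499], [0.499, -0.002, 0.867], [-0.0, -1.0, -0.002]]
contact_force: [-0.5, 0.2, 0.1]
gripper_width: 0.0356
[216 187  11  15  98] mean [ 0.4841 -0.0681] len 0.0091 r 0.0622 0.0664
[256 209  32  15 254] mean [ 0.5167 -0.0662] len 0.0192 r 0.0209 0.0394
F [ 0.19 -0.06 -1.31] T [ 0.02  -0.13  -0.014] yaw 0.5224
time_s: 22.98
eef_pos: [0.5496, -0.0654, 0.1587]
tool_rot: [[0.867, 0.005, -0.499], [0.499, -0.003, 0.867], [0.003, -1.0, -0.005]]
contact_force: [-0.0, -0.2, 0.1]
gripper_width: 0.0361
[253 163   6   8  35] mean [ 0.4842 -0.069 ] len 0.008 r 0.0622 0.0662
[278 176  19  13 117] mean [ 0.5181 -0.0667] len 0.0181 r 0.0212 0.0393
F [-0.57 -0.12  0.09] T [ 0.061 -0.102  0.036] yaw 0.5225
```

View pics/f1.png

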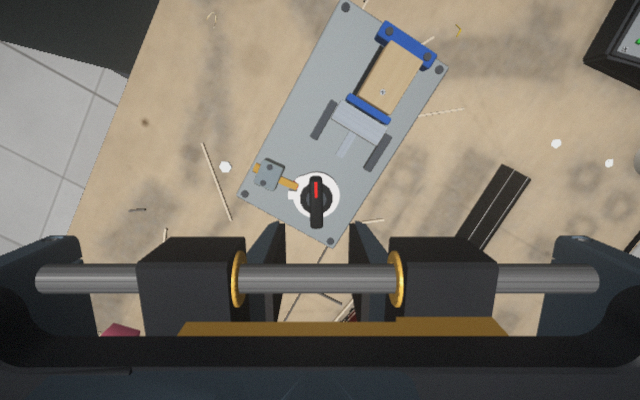

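View pics/f2.png

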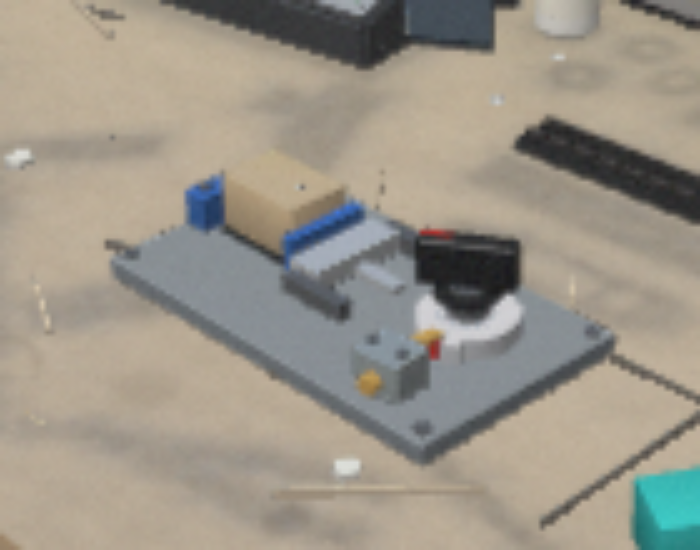

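The knob has held its angle, and the pin has stayed in. A close-up to verify block, fence and pad.

```bash
python3 - <<'E'
import cv2
im=cv2.imread("pics/f1.png")
a=cv2.resize(im[10:150,310:450],None,fx=4,fy=4,interpolation=cv2.INTER_CUBIC)
cv2.imwrite("pics/f3.png",a)
b=cv2.resize(im[145:235,235:350],None,fx=6,fy=6,interpolation=cv2.INTER_CUBIC)
cv2.imwrite("pics/f4.png",b)
E
```

```text
(no output)
```

View pics/f3.png

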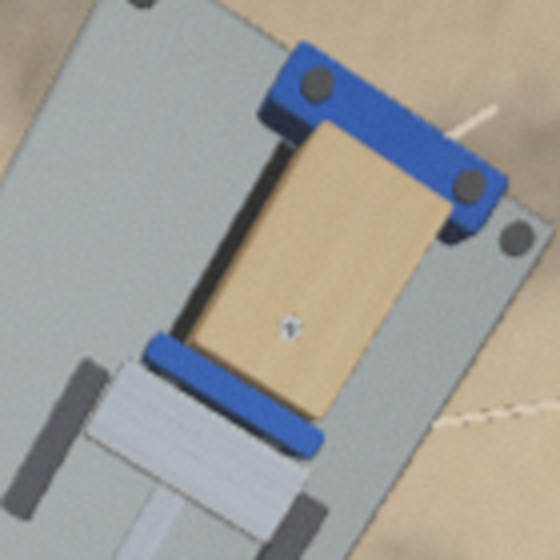

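View pics/f4.png

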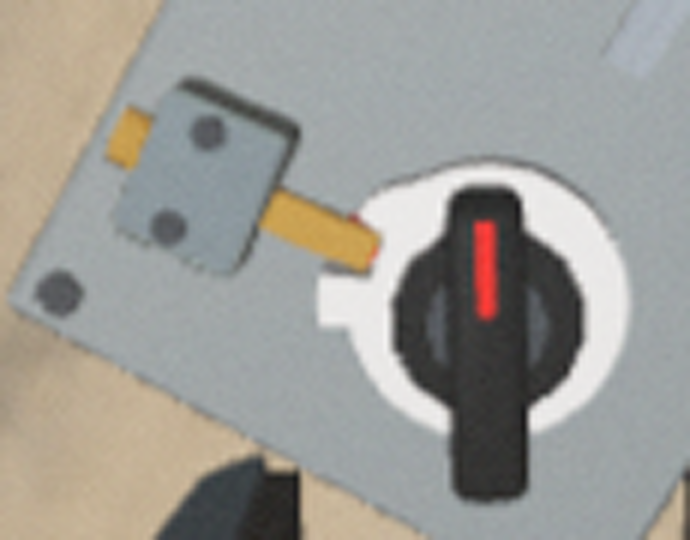

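The roller sits in the notch beside the wall, the block is square against the fence with the pad on it, and the gripper is clear. Handing in.

```bash
python3 -c "
from cell import job
print(job.sign_off())"
```

```text
the job is handed in; nothing more can be done
None
```

I put the block flat in the pocket and let go. I then gripped the knob bar and turned it clockwise about 1.03 rad in ever smaller steps until the catch dropped into the notch. After that I let go, raised the gripper clear and handed the job in at about 23 s; no verdict was reported.

**Last checks, after letting go:**
- **Catch:** the pin held its place in the notch. Its front end reads about 3–4 mm further in than on the level rim, but its rear end reads only about 2 mm, so the two disagree. I take it as fully in because another 0.012 rad of turning did not move the pin.
- **Cam load:** the turning torque I read stayed at about 0.12 N m or less. I had no direct reading of the cam's contact force.
- **Block:** it looks square, against the fence with the pad touching it. I judged this by eye, did not re-measure its final position, and could not measure the grip force.

**What went wrong on the way:** my first grip closed on top of the bar, because the fingertips were about 20 mm higher than the description implies. It pressed with about 3 N and the knob did not turn. I saw this in the pictures and regripped lower. The same offset means the block was probably held only by its top few millimetres, though it did not slip.

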